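# Eject pressed pellets from a die plate into a bowl of beads and stir them in

## Task

Set the die plate across the mixing bowl with its feet inside the rim, and use the ejector rod to push every pellet that is stuck in a die sleeve down through the sleeve into the bowl. Then stand the empty plate on the bench on its feet and stir pellets and beads together with the rod, its tip down near the bowl's floor, in at least three full circles some 5 cm across. Finish with the rod hanging upright in its stand and every pellet and bead in the bowl; leave the rest of the bench as it is.

Things in the scene. Friction and masses are not known exactly. Their poses are not given: they have to be found in the camera images.
- bowl: Round straight-sided steel bowl, held to the bench by a black suction foot (does not move). Outer diameter 136, rim top 66 above the bench, wall 4, inner floor 12 above the bench, inner diameter 128 (narrows to 118 at the floor). Origin: centre of the underside on the bench.
- die_plate: Loose 0.45 kg white plastic plate 156 x 92 x 10 (x, y, z). Origin: centre of its lower face. Four rubber feet (d 7) at x +-52, y +-19 stick out 10 below. Four upright steel sleeves at x +-28, y +-24, outer d 25, bore d 16, open at both ends, from z 0 to 46. Black centre post d 16, z 18 to 92, to lift it by. On the bowl the origin is 66 high, on the bench 10.
- rod: Loose 0.12 kg steel ejector rod, d 11. Origin: centre of its lower tip; z along the rod to the handle. Collar d 29 at z 106 to 112, black grip d 18 at z 112 to 166. It hangs by its collar in the stand, tip 12 above the bench.
- rod_stand: Fixed upright steel tube, outer d 30, bore d 16, top 118 above the bench, on a round grey foot d 76. Bore open at the top down to 10. Origin: centre of the underside.
- pellet0: Brown pressed pellet, d 16, 20 long along its z, round ends, 15 g, origin at its centre. If present it starts jammed by friction in the sleeve at x +28, y +24 of the die plate, centre 26 to 32 above the plate's lower face; a push of 2 to 8 N moves it along. None if absent (2 to 4 are there).
- pellet1: Brown pressed pellet, d 16, 20 long along its z, round ends, 15 g, origin at its centre. If present it starts jammed by friction in the sleeve at x +28, y -24 of the die plate, centre 26 to 32 above the plate's lower face; a push of 2 to 8 N moves it along. None if absent (2 to 4 are there).
- pellet2: Brown pressed pellet, d 16, 20 long along its z, round ends, 15 g, origin at its centre. If present it starts jammed by friction in the sleeve at x -28, y +24 of the die plate, centre 26 to 32 above the plate's lower face; a push of 2 to 8 N moves it along. None if absent (2 to 4 are there).
- pellet3: Brown pressed pellet, d 16, 20 long along its z, round ends, 15 g, origin at its centre. If present it starts jammed by friction in the sleeve at x -28, y -24 of the die plate, centre 26 to 32 above the plate's lower face; a push of 2 to 8 N moves it along. None if absent (2 to 4 are there).
- bead0_center (a point): Centre of a white ceramic bead, d 15, loose on the bowl's floor.
- bead1_center (a point): Centre of a white ceramic bead, d 15, loose on the bowl's floor.
- bead2_center (a point): Centre of a white ceramic bead, d 15, loose on the bowl's floor.
- bead3_center (a point): Centre of a white ceramic bead, d 15, loose on the bowl's floor.
- bead4_center (a point): Centre of a white ceramic bead, d 15, loose on the bowl's floor.
- bead5_center (a point): Centre of a white ceramic bead, d 15, loose on the bowl's floor.
- bead6_center (a point): Centre of a white ceramic bead, d 15, loose on the bowl's floor.
- bead7_center (a point): Centre of a white ceramic bead, d 15, loose on the bowl's floor.
- vortex_mixer: Fixed vortex mixer between the bowl and the die plate, about 125 wide (y) and 170 deep (x), black cup on top up to 138 above the bench. Carry things over it or round it. Origin under its centre.
- timer: Bench timer lying on its back, 58 x 66 x 18, origin under its centre. Leave alone.
- tip_box: Pipette tip box 126 x 86 x 42, origin under its centre. Leave alone.
- petri_a: Lone petri dish, d 62, 16 high, origin under its centre. Leave alone.
There are look-alikes about, which are no part of the job. What is shaped like the rod_stand but red is not meant.

How it is judged (in metres and radians):
On the way, in this order (a step that is already met when the one before it is completed fails the run):
1. the die plate lies level across the bowl with the pellets still in their sleeves (horizontal distance between die_plate and bowl below 0.012 m and z of die_plate in the frame of bowl between 0.06 and 0.072 m and angle between die_plate's own z axis and vertical below 0.08 rad and z of each of pellet0, pellet1, pellet2, pellet3 in the frame of die_plate above 0.008 m), for 0.3 s.
2. all pellets have been pushed down into the bowl through the plate, which still lies on the bowl (horizontal distance between die_plate and bowl below 0.012 m and z of die_plate in the frame of bowl between 0.06 and 0.072 m and angle between die_plate's own z axis and vertical below 0.08 rad and height (world z) of each of pellet0, pellet1, pellet2, pellet3 below 0.054 m and horizontal distance between each of pellet0, pellet1, pellet2, pellet3 and bowl below 0.064 m), for 0.2 s.
3. the die plate stands on its feet on the bench (height (world z) of die_plate below 0.016 m and angle between die_plate's own z axis and vertical below 0.08 rad), for 0.2 s.
4. stirring: the rod tip, at most 16 mm above the bowl's floor, passes the far side of the bowl (z of rod in the frame of bowl below 0.028 m and x of rod in the frame of bowl between 0.012 and 0.064 m and y of rod in the frame of bowl between -0.012 and 0.012 m).
5. then the near side (z of rod in the frame of bowl below 0.028 m and x of rod in the frame of bowl between -0.064 and -0.012 m and y of rod in the frame of bowl between -0.012 and 0.012 m).
6. then the left side (z of rod in the frame of bowl below 0.028 m and y of rod in the frame of bowl between 0.012 and 0.064 m and x of rod in the frame of bowl between -0.012 and 0.012 m).
7. then the right side, the beads having been shifted (in each half of the bowl at least one bead lies 15 mm or more from its start) (z of rod in the frame of bowl below 0.028 m and y of rod in the frame of bowl between -0.064 and -0.012 m and x of rod in the frame of bowl between -0.012 and 0.012 m and distance of any of bead0_center, bead1_center, bead2_center, bead3_center from where it was at the start of the episode above 0.015 m and distance of any of bead4_center, bead5_center, bead6_center, bead7_center from where it was at the start of the episode above 0.015 m).
At the end, for the whole second after the job is handed in: All pellets and beads lie in the bowl below its rim (centres under 54 mm); the die plate stands level (within 0.08 rad) on its feet on the bench; the rod hangs in its stand, upright within 0.08 rad, tip 6 to 18 mm above the bench and within 8 mm of the stand's axis; rod and plate at rest (all of step 3 and height (world z) of each of pellet0, pellet1, pellet2, pellet3, bead0_center, bead1_center, bead2_center, bead3_center, bead4_center, bead5_center, bead6_center, bead7_center below 0.054 m and horizontal distance between each of pellet0, pellet1, pellet2, pellet3, bead0_center, bead1_center, bead2_center, bead3_center, bead4_center, bead5_center, bead6_center, bead7_center and bowl below 0.064 m and horizontal distance between rod and rod_stand below 0.008 m and height (world z) of rod between 0.006 and 0.018 m and angle between rod's own z axis and vertical below 0.08 rad and linear speed of each of rod, die_plate below 0.03 m/s); the robot touches nothing.
It fails at once if the timer is moved more than 3 cm (distance of timer from where it was at the start of the episode above 0.03 m).
It fails at once if the tip box is moved more than 3 cm (distance of tip_box from where it was at the start of the episode above 0.03 m).
It fails at once if the petri dish is moved more than 3 cm (distance of petri_a from where it was at the start of the episode above 0.03 m).
Of pellet0, pellet1, pellet2, pellet3 only 2 to 4 are there at a start; the rules pass over those that are not, and their reading is None.
At some moment in a run one of die_plate may be knocked a few centimetres aside while the robot is not near it.
Once in a run the grip may slacken for a moment while it holds something.
It also fails if it takes over 210 s, if anything falls off the work surface, if the arm or the gripper's body presses on something with over 40 N, if the wrist force passes 120 N, or if a joint passes its speed limit or range.

## Robot

A 6-joint arm with a two-finger parallel gripper is mounted at the origin on the work surface; the furniture and walls round the work are solid. World frame = base frame: x ahead of the robot, y to its left, z up, the work surface at z = 0. Lengths are in mm, angles in rad, forces in N, time in s.
With the tool pointing down it reaches from about 350 to 950 mm from the base axis. Payload 17.4 kg.
Tool frame: the origin (TCP) lies at the very end of the fingers, on their centre line; the grasp point (between the pads) lies 19 mm behind it (r.grip_depth is the distance from the TCP to the grasp point, in mm); z points along the fingers, y is the line along which they close (so a half turn about z gives the same grasp; the last joint's range is limited). The gripper opens to 93 mm and grips with 3 to 60 N. Pads are 15 mm wide; open, the fingers measure 128 mm over their backs; the gripper's body (75 mm by 188 mm) begins 65 mm behind the grasp point.
Start: joints at [-1.333, 0.116, 1.442, -0, 1.584, -0.038], TCP at [183.804, -649.498, 184.546] pointing down, gripper open.
Joint ranges: [-2.83, 2.83], [-0.83, 2.19], [0.07, 2.5], [-1.14, 4.28], [0.01, 3], [-2.97, 2.97]. Speed limits (rad/s): [1.89, 1.89, 2.22, 3.14, 3.14, 3.14].

## Interface

Orientations are given as a rotation vector (axis times angle).
In Python, from rig import r gives the robot as it stands. The module is installed in compiled form; this text tells all that it offers.
- The arm moves only by the tool move_arm, never from a script. Its argument "rows" is a list of rows, each an object with "jaw": the opening, from 0 (shut) to 1 (fully open); "dp": the shift along the tool's x, y, z in m, a list of three; "turn": the turn, a rotation vector about the tool's x, y, z in rad, a list of three. In form: [{"jaw": jaw, "dp": [x, y, z], "turn": [rx, ry, rz]}, ...]. A call has exactly 5 rows; each row shifts and turns the commanded pose from where the row before left it, along the tool's axes as they then stand; what a row does not reach is not made up. A row lasts 1/10 s, in which the tool goes at most 50 mm and 8.59 degrees, less where a joint would pass 70% of its speed; a pose out of reach is approached as far as the arm can. A call is refused whole if a number of a shift passes 0.05 or a number of a turn 0.15, either way. A call with a gripper value outside its range is refused whole. The fingers move at their own pace and stop on an object; "squeeze" is the grip in N (left out, the last holds). Time passes only in rows, so rows that do not move let the fingers close, or fill a call up. It gives the time, the measured TCP pose, the force, the opening and the grip force at its end, in the units of the state.
- r.sense(): the state, without advancing time (a new reading comes with each control period).
- r.read_camera(name): name is "scene" or "top" or "wrist"; returns a dict with "frame" (400x640x3 uint8, red, green, blue), "depth" (400x640 float32, mm along the optical axis (not along the pixel's ray), 0 where there is no reading), "fx", "fy", "cx", "cy" (pixels), "origin" and "rotation" of the camera in the world. Camera axes: x right, y down, z forward; pixel columns grow to the right and rows downward; lengths in mm; the calibration is good to about 2 mm. A picture is of the moment at which its call begins.
- r.sign_off(): hands the job in; it is judged then, once.
Trained networks look in a picture, given as the dict that the camera call returned (one of the last four; its "shot" number tells which), for a name from the list of things; names that differ only in an ending like _2 or _b are one class to them, and where a whole thing is asked for, a point or a joint stands for the part that bears it (a point fixed in the world has none). Each returns a list of dicts, best first, with "p" (0 to 1); they miss things now and then, are a little off and sometimes report something else, mostly with a low value. They report only what shows in the picture. A call takes as long as a camera call. They do not tell look-alikes from the thing itself.
- r.masks_of(picture, thing): "region" (400x640 bool, what is visible of it) and "at" ([column, row] in pixels, amid what is visible of it).
The state is a dict: "clock": time; "joints": joint angles; "joint_vel": joint speeds; "tau": joint torques, N m; "position": TCP position; "tcp_rot": TCP orientation; "ft_force": force on the tool from outside, world axes, zero at the start; "wrist_torque": the same for the moment, N m; "width": finger opening in mm; "grasp_force": force on a finger pad.
Only numpy, scipy, OpenCV 4.12 (cv2) and the standard library are available. Lean on these libraries where they do the work, as an engineer would, in place of code of your own. Each camera call takes 0.05 s, during which the arm holds its last target. There are 200 camera calls.

## Working session

There is one attempt and no reset: what is moved stays moved. The work goes in short steps, Python scripts to look and compute and a tool call to move; the robot and the scene stay as the last step left them, time stands still between calls to the robot, and variables do not carry over. Pictures are saved under pics/ and viewed, at most 14 in all, crops included, and the job is handed in when it is done.

Besides the shell and the picture viewer there is one more tool, called after "Emit:" as name([rows], argument=value, ...), one row to a line, values as JSON. move_arm: Moves the arm, as the interface text tells. Its arguments: {"type":"object","properties":{"rows":{"type":"array"},"squeeze":{"type":"number"}},"required":["rows"]}

```bash
mkdir -p pics; cat > h.py <<'E'
import numpy as np, cv2
from rig import r
from scipy.spatial.transform import Rotation as R
def save(c,n,crop=None,k=1):
    f=c["frame"][:,:,::-1]
    if crop: x0,y0,x1,y1=crop; f=f[y0:y1,x0:x1]
    f=cv2.resize(f,None,fx=k,fy=k,interpolation=cv2.INTER_CUBIC); cv2.imwrite("pics/"+n,f)
def Rot(c):
    a=np.array(c["rotation"],float); return a if a.shape==(3,3) else R.from_rotvec(a).as_matrix()
def cloud(c):
    v,u=np.mgrid[:400,:640]; d=c["depth"]
    p=np.stack([(u-c["cx"])/c["fx"]*d,(v-c["cy"])/c["fy"]*d,d],-1)
    return p@Rot(c).T+np.array(c["origin"])
def pix(c,p):
    q=(np.asarray(p,float)-c["origin"])@Rot(c); return q[...,0]/q[...,2]*c["fx"]+c["cx"],q[...,1]/q[...,2]*c["fy"]+c["cy"]
def ray(c,u,v,z):
    d=Rot(c)@np.array([(u-c["cx"])/c["fx"],(v-c["cy"])/c["fy"],1]); o=np.array(c["origin"]); return o+d*(z-o[2])/d[2]
E
python3 - <<'E'
from h import *
print(r.sense())
for n in("scene","top","wrist"):
    c=r.read_camera(n); save(c,n+"0.png"); P=cloud(c); print(n,c["origin"],np.round(Rot(c),2).tolist(),c["fx"])
    if n=="wrist": continue
    for t in("bowl","die_plate","rod","rod_stand","pellet0","bead0_center","vortex_mixer","timer","tip_box","petri_a"):
        for m in r.masks_of(c,t)[:3 if t[0]!='b' else 8]:
            k=m["region"]&(c["depth"]>0); q=P[k]
            print(t,round(m["p"],2),np.round(m["at"]),k.sum(),np.round(np.median(q,0)) if len(q) else None,np.round(q.max(0)) if len(q) else None)
E
```

```text
{'clock': 0.0, 'joints': array([-1.33278640e+00,  1.16465368e-01,  1.44226494e+00, -3.43555996e-05,
        1.58397888e+00, -3.78055560e-02]), 'joint_vel': array([-1.38518809e-04,  3.64393578e-04,  7.66788610e-05,  4.52824337e-04,
        2.13015367e-04, -9.17722339e-04]), 'tau': array([-3.06042466e-04, -7.21260595e+01, -6.22623610e+01,  7.79768452e-02,
        2.36883480e-02, -8.37495782e-05]), 'position': array([ 183.74418566, -649.2615698 ,  183.81930048]), 'tcp_rot': array([-3.11066879e+00, -4.31725024e-01,  2.28882117e-04]), 'ft_force': array([-0.00115813, -0.6084977 ,  0.21529492]), 'wrist_torque': array([0.02619947, 0.01517921, 0.01587182]), 'grasp_force': 0.0, 'width': 93.10438465785099}
scene [ 50.57782319 741.32605641 846.94510622] [[-0.88, -0.31, 0.37], [-0.48, 0.6, -0.64], [-0.02, -0.74, -0.68]] 465.9467598400921
bowl 0.61 [304. 244.] 2863 [459. 117.  34.] [569. 198.  73.]
die_plate 0.73 [358. 173.] 1310 [ 469. -195.   24.] [568. -40. 122.]
rod 0.69 [231. 255.] 282 [515. 296. 148.] [599. 305. 184.]
rod 0.2 [241. 293.] 1067 [509. 301.  15.] [596. 329. 122.]
rod_stand 0.69 
[... 399 characters left out ...]
2110 [453. 132.  13.] [521. 194.  75.]
die_plate 0.67 [392. 200.] 2017 [ 474. -203.   21.] [ 561. -129.  104.]
rod 0.57 [204. 185.] 117 [514. 284. 148.] [528. 298. 183.]
rod_stand 0.72 [335. 222.] 586 [417. -48.  11.] [455. -14. 125.]
rod_stand 0.7 [214. 188.] 525 [508. 278.  10.] [552. 326. 121.]
timer 0.93 [436. 273.] 587 [ 284. -314.   16.] [ 321. -276.   27.]
timer 0.34 [425. 138.] 460 [ 651. -287.   15.] [ 685. -257.   24.]
tip_box 0.74 [218. 266.] 1592 [311. 260.  40.] [384. 321.  49.]
petri_a 0.8 [424. 135.] 428 [ 652. -288.   16.] [ 684. -258.   24.]
wrist [ 249.1562065  -631.1792289   384.63288827] [[0.27, -0.93, -0.24], [-0.96, -0.26, -0.07], [-0.0, 0.25, -0.97]] 310.40108495410726
```

View pics/scene0.png

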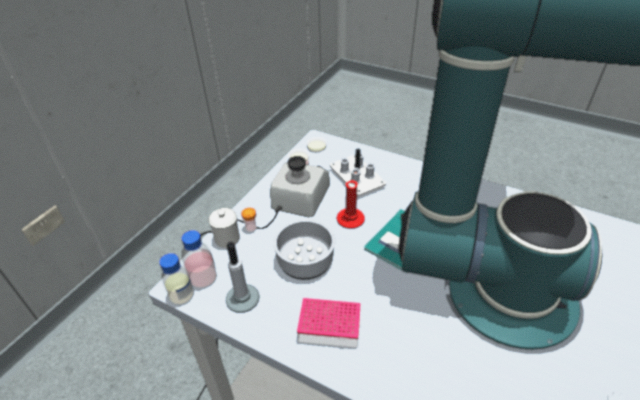

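View pics/top0.png

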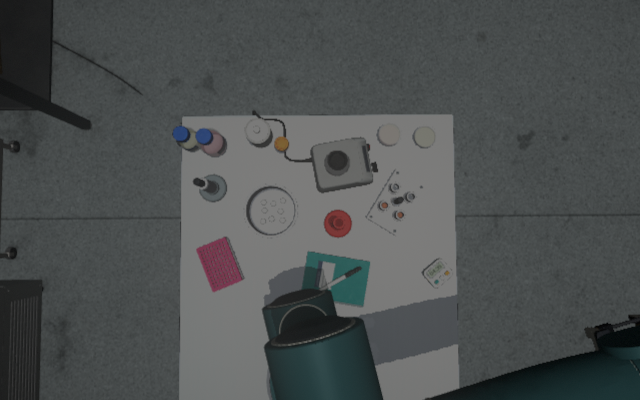

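```bash
cat >> h.py <<'E'
def circ(q):
    A=np.c_[2*q,np.ones(len(q))]; s=np.linalg.lstsq(A,(q**2).sum(1),rcond=None)[0]
    return s[:2],np.sqrt(s[2]+s[0]**2+s[1]**2)
def ransac_circ(q,rad,tol=2.,n=400):
    rng=np.random.default_rng(0); best=None;bi=0
    for _ in range(n):
        c,rr=circ(q[rng.choice(len(q),3,replace=False)])
        if abs(rr-rad)>6: continue
        k=abs(np.hypot(*(q-c).T)-rad)<tol
        if k.sum()>bi: bi=k.sum();best=c
    return best,bi
E
python3 - <<'E'
from h import *
for n in("top","scene"):
    c=r.read_camera(n); P=cloud(c).reshape(-1,3)
    def sel(x,y,rd,z0,z1): return P[(np.hypot(P[:,0]-x,P[:,1]-y)<rd)&(P[:,2]>z0)&(P[:,2]<z1)]
    q=sel(455,115,100,58,76)[:,:2]
    print(n,"bowl",len(q),ransac_circ(q,66,3))
    q=sel(510,290,30,112,126); print("stand",len(q),q.mean(0)); q=sel(510,290,60,140,200); print("rod",len(q),q.mean(0),q[:,2].max())
    q=sel(510,290,60,4,20)[:,:2];
    if len(q)>20: print("foot",ransac_circ(q,38,3))
    q=sel(472,-195,110,14,30)[:,:2]; print("plate",cv2.minAreaRect(q.astype(np.float32)))
    q=sel(472,-195,110,50,64); print("sleeves",cv2.kmeans(q[:,:2].astype(np.float32),4,None,(3,50,.1),5,2)[2] if len(q)>8 else 0)
    q=sel(472,-195,110,90,110);print("post",q.mean(0),len(q))
    for t in("pellet0","bead0_center"):
        for m in r.masks_of(c,t): print(t,m["p"],m["at"],ray(c,*m["at"],20 if t[0]=='b' else 45).round())
save(r.read_camera("top"),"c0.png",(190,110,470,290),2.8)
E
```

```text
top bowl 433 (array([451.32533428, 124.84944993]), np.int64(361))
stand 57 [513.85561337 283.18575112 120.62833062]
rod 73 [515.11086667 286.5696499  168.67171481] 179.73132306819548
foot (array([511.62365743, 301.38291   ]), np.int64(89))
plate ((493.2588195800781, -176.30772399902344), (161.96481323242188, 156.4643096923828), 58.324886322021484)
sleeves [[ 541.97565 -132.86723]
 [ 452.14136 -189.86974]
 [ 511.57928 -199.35733]
 [ 485.58865 -240.42929]]
post [ 474.85367635 -204.92146701  101.07393049] 35
scene bowl 642 (array([454.58921159, 128.78991447]), np.int64(545))
stand 89 [513.76116546 297.29094806 120.13898366]
rod 169 [516.22840382 294.2206373  165.00582464] 182.50364763262746
foot (array([520.45482733, 287.68574382]), np.int64(169))
plate ((494.4505615234375, -175.2349090576172), (161.41065979003906, 160.5764617919922), 59.31220626831055)
sleeves [[ 456.52478 -212.07831]
 [ 533.8992  -122.61224]
 [ 511.69043 -197.42139]
 [ 466.45645 -167.96352]]
post [ 476.52889144 -200.95021936  100.00028226] 37
pellet0 0.46 [328.6, 323.8] [306. 283.  45.]
```

View pics/c0.png

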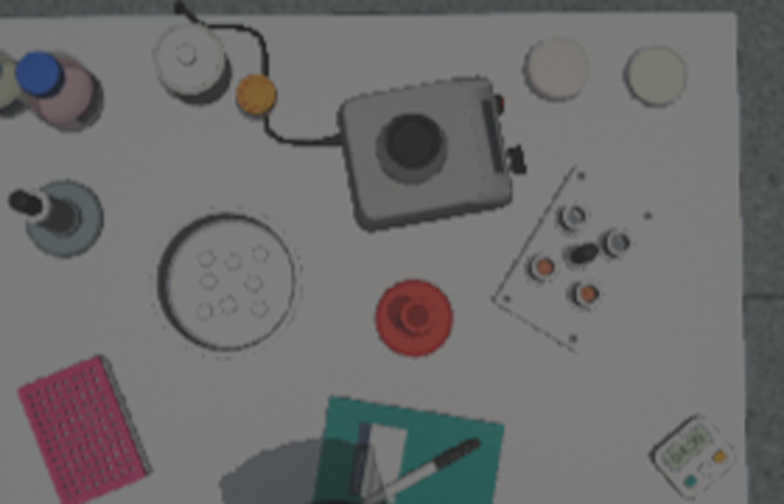

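Emit:
move_arm([
  {"jaw":1,"dp":[0,0,-0.02],"turn":[0,0,0.138]},
  {"jaw":1,"dp":[0,0,-0.02],"turn":[0,0,0.138]},
  {"jaw":1,"dp":[0.022,-0.034,-0.01],"turn":[0,0,0]},
  {"jaw":1,"dp":[0.022,-0.034,-0.01],"turn":[0,0,0]},
  {"jaw":1,"dp":[0.022,-0.034,0],"turn":[0,0,0]},
])

```text
clock: 2.0
position: [250.4, -546.7, 246.0]
tcp_rot: [3.14, -0.001, 0.001]
ft_force: [1.3, -0.4, 0.5]
width: 93.3
grasp_force: 0.0
```

Emit:
move_arm([
  {"jaw":1,"dp":[0.022,-0.034,0],"turn":[0,0,0]},
  {"jaw":1,"dp":[0.022,-0.034,0],"turn":[0,0,0]},
  {"jaw":1,"dp":[0.022,-0.034,0],"turn":[0,0,0]},
  {"jaw":1,"dp":[0.022,-0.034,0],"turn":[0,0,0]},
  {"jaw":1,"dp":[0.022,-0.034,0],"turn":[0,0,0]},
])

```text
clock: 2.5
position: [360.4, -376.1, 244.7]
tcp_rot: [3.141, -0.001, 0.001]
ft_force: [0.6, -1.3, 0.3]
width: 92.8
grasp_force: 0.0
```

Emit:
move_arm([
  {"jaw":1,"dp":[0.022,-0.034,0],"turn":[0,0,0]},
  {"jaw":1,"dp":[0.022,-0.034,0],"turn":[0,0,0]},
  {"jaw":1,"dp":[0.022,-0.034,0],"turn":[0,0,0]},
  {"jaw":1,"dp":[0.022,-0.034,0],"turn":[0,0,0]},
  {"jaw":1,"dp":[0,0,0],"turn":[0,0,0]},
])

```text
clock: 3.0
position: [449.6, -238.3, 244.7]
tcp_rot: [-3.141, -0.006, -0.001]
ft_force: [0.6, 0.4, -0.7]
width: 92.7
grasp_force: 0.0
```

```bash
python3 - <<'E'
from h import *
c=r.read_camera("wrist"); save(c,"w1.png"); P=cloud(c)
s=r.sense(); print(s["position"],s["tcp_rot"],c["origin"])
q=P.reshape(-1,3); q=q[np.hypot(q[:,0]-474,q[:,1]+203)<60]
k=q[(q[:,2]>92)&(q[:,2]<112)]; print("post",k.mean(0),len(k),k.min(0),k.max(0))
k=q[(q[:,2]>50)&(q[:,2]<62)]; print(len(k),cv2.kmeans(k[:,:2].astype(np.float32),4,None,(3,50,.1),5,2)[2])
for m in r.masks_of(c,"pellet0"): print(m["p"],m["at"],ray(c,*m["at"],48))
for m in r.masks_of(c,"die_plate"): print(m["p"],m["at"],m["region"].sum())
E
```

```text
[ 448.72147866 -239.9968224   244.67515223] [3.14147866e+00 4.89375907e-03 4.16491161e-04] [ 517.41801701 -238.67380155  444.86876391]
post [ 476.39330244 -204.98969541  101.23100345] 162 [ 468.50139725 -212.09625675   94.6331166 ] [ 483.62484542 -197.60370738  103.18026759]
776 [[ 465.2187  -169.96634]
 [ 486.755   -238.57883]
 [ 511.848   -199.34325]
 [ 440.18613 -210.41818]]
0.63 [29.5, 148.5] [478.26153253 127.71439176  48.        ]
0.48 [299.5, 183.0] [ 435.15991566 -214.69955419   48.        ]
0.4 [261.2, 158.3] [ 467.14837908 -166.05884274   48.        ]
0.64 [290.9, 147.7] 7547
0.2 [71.7, 180.4] 47
```

View pics/w1.png

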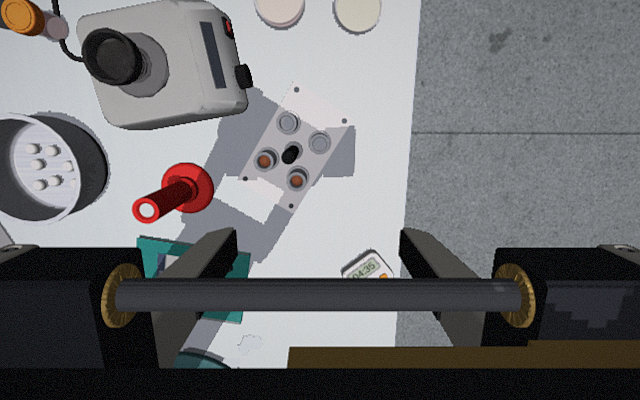

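Emit:
move_arm([
  {"jaw":1,"dp":[0.0273,-0.035,0],"turn":[0,0,0]},
  {"jaw":1,"dp":[0,0,0.04],"turn":[0,0,0]},
  {"jaw":1,"dp":[0,0,0.04],"turn":[0,0,0]},
  {"jaw":1,"dp":[0,0,0.04],"turn":[0,0,0]},
  {"jaw":1,"dp":[0,0,0.03],"turn":[0,0,0]},
])

```text
clock: 3.65
position: [473.9, -207.5, 92.1]
tcp_rot: [-3.141, 0.003, 0.002]
ft_force: [1.3, -0.0, -0.2]
width: 93.3
grasp_force: 0.0
```

Emit:
move_arm([
  {"jaw":1,"dp":[0,0,0.02],"turn":[0,0,0]},
  {"jaw":1,"dp":[0,0,0.009],"turn":[0,0,0]},
  {"jaw":0.5,"dp":[0,0,0],"turn":[0,0,0]},
  {"jaw":0.3,"dp":[0,0,0],"turn":[0,0,0]},
  {"jaw":0.2,"dp":[0,0,0],"turn":[0,0,0]},
], squeeze=40)

```text
clock: 4.15
position: [475.7, -207.1, 67.0]
tcp_rot: [3.141, -0.001, 0.003]
ft_force: [-0.2, 0.3, 0.2]
width: 73.3
grasp_force: 0.0
```

Emit:
move_arm([
  {"jaw":0,"dp":[0,0,0],"turn":[0,0,0]},
  {"jaw":0,"dp":[0,0,0],"turn":[0,0,0]},
  {"jaw":0,"dp":[0,0,0],"turn":[0,0,0]},
  {"jaw":0,"dp":[0,0,0],"turn":[0,0,0]},
  {"jaw":0,"dp":[0,0,0],"turn":[0,0,0]},
], squeeze=50)

```text
clock: 4.65
position: [475.2, -206.6, 65.6]
tcp_rot: [-3.142, 0.0, -0.0]
ft_force: [0.0, 0.4, 0.2]
width: 33.6
grasp_force: 0.0
```

Emit:
move_arm([
  {"jaw":0,"dp":[0,0,0],"turn":[0,0,0]},
  {"jaw":0,"dp":[0,0,0],"turn":[0,0,0]},
  {"jaw":0,"dp":[0,0,0],"turn":[0,0,0]},
  {"jaw":0,"dp":[0,0,0],"turn":[0,0,0]},
  {"jaw":0,"dp":[0,0,0],"turn":[0,0,0]},
])

```text
clock: 5.15
position: [475.1, -206.4, 65.6]
tcp_rot: [-3.141, 0.0, 0.0]
ft_force: [-1.5, 2.5, 1.3]
width: 11.8
grasp_force: 50.1
```

Emit:
move_arm([
  {"jaw":0,"dp":[0,0,-0.01],"turn":[0,0,0]},
  {"jaw":0,"dp":[0,0,-0.02],"turn":[0,0,0]},
  {"jaw":0,"dp":[0,0,-0.02],"turn":[0,0,0]},
  {"jaw":0,"dp":[0,0,-0.02],"turn":[0,0,0]},
  {"jaw":0,"dp":[0,0,-0.02],"turn":[0,0,0]},
])

```text
clock: 5.65
position: [475.0, -206.6, 156.7]
tcp_rot: [3.141, -0.001, -0.0]
ft_force: [0.3, -0.7, -4.4]
width: 11.6
grasp_force: 48.6
```

Emit:
move_arm([
  {"jaw":0,"dp":[0,0,-0.02],"turn":[0,0,0]},
  {"jaw":0,"dp":[0,0,-0.02],"turn":[0,0,0]},
  {"jaw":0,"dp":[0,0,-0.02],"turn":[0,0,0]},
  {"jaw":0,"dp":[0,0,-0.01],"turn":[0,0,0]},
  {"jaw":0,"dp":[0,0,0],"turn":[0,0,0]},
])

```text
clock: 6.15
position: [475.5, -206.8, 226.9]
tcp_rot: [3.141, -0.0, 0.003]
ft_force: [-0.2, -0.3, -4.1]
width: 11.6
grasp_force: 48.6
```

```bash
python3 - <<'E'
from h import *
c=r.read_camera("wrist"); save(c,"w2.png",(160,100,460,330),2.6); P=cloud(c)
s=r.sense(); print(s["position"],s["width"],s["wrist_torque"])
q=P.reshape(-1,3); q=q[np.hypot(q[:,0]-475,q[:,1]+205)<100]
k=q[(q[:,2]>150)&(q[:,2]<190)]; A=np.c_[k[:,:2],np.ones(len(k))]
z,n=np.histogram(k[:,2],20); print(z,n.round())
# plate top plane
from numpy.linalg import lstsq
m=k
for it in range(8):
    co=lstsq(np.c_[m[:,:2],np.ones(len(m))],m[:,2],rcond=None)[0]; res=A@co-k[:,2]; m=k[abs(res)<4]
print("plane",co,len(m), co@[475,-206,1], m.min(0),m.max(0))
k=q[(q[:,2]>207)&(q[:,2]<225)&(np.hypot(q[:,0]-475,q[:,1]+205)<55)]
print(len(k)); print(cv2.kmeans(k[:,:2].astype(np.float32),4,None,(3,50,.1),5,2)[2])
E
```

```text
[ 475.24958726 -206.63348885  225.53763423] 11.864633120100883 [-0.00558604 -0.00750181 -0.03399266]
[  32   77  103   45   16    7   13   22   16  132 1346 3722 3803 1326
  263  397  375  183  128   94] [170. 171. 172. 173. 174. 175. 176. 177. 178. 179. 180. 181. 182. 183.
 184. 185. 186. 187. 188. 189. 190.]
plane [1.82626158e-02 1.62338562e-02 1.76390363e+02] 11098 181.72093160008006 [ 407.36186914 -285.50046396  177.34877082] [ 566.34324587 -128.51118379  187.14465361]
2553
[[ 488.56323 -239.99164]
 [ 467.06982 -171.22038]
 [ 508.09943 -201.48512]
 [ 436.70117 -206.44502]]
```

View pics/w2.png

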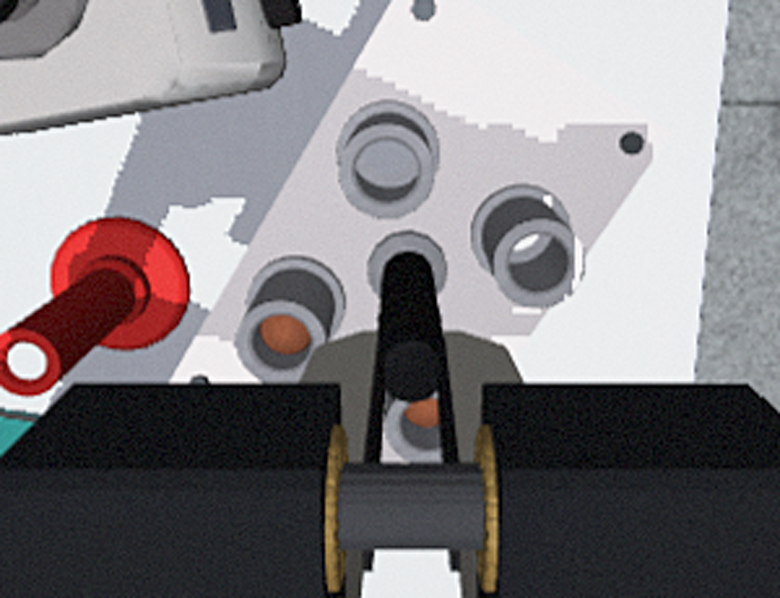

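Emit:
move_arm([
  {"jaw":0,"dp":[0,-0.01,0],"turn":[0,0,0]},
  {"jaw":0,"dp":[-0.002,-0.02,0],"turn":[0,0,0]},
  {"jaw":0,"dp":[-0.002,-0.03,0],"turn":[0,0,0]},
  {"jaw":0,"dp":[-0.002,-0.03,0],"turn":[0,0,0]},
  {"jaw":0,"dp":[-0.002,-0.03,0],"turn":[0,0,0]},
])

```text
clock: 6.7
position: [466.7, -84.9, 225.0]
tcp_rot: [-3.141, 0.001, 0.001]
ft_force: [0.6, 0.9, -0.5]
width: 0.6
grasp_force: 0.0
```

Emit:
move_arm([
  {"jaw":0,"dp":[-0.002,-0.03,0],"turn":[0,0,0]},
  {"jaw":0,"dp":[-0.002,-0.03,0],"turn":[0,0,0]},
  {"jaw":0,"dp":[-0.002,-0.03,0],"turn":[0,0,0]},
  {"jaw":0,"dp":[-0.002,-0.03,0],"turn":[0,0,0]},
  {"jaw":0,"dp":[-0.002,-0.03,0],"turn":[0,0,0]},
])

```text
clock: 7.2
position: [456.6, 65.1, 225.1]
tcp_rot: [-3.141, 0.0, 0.0]
ft_force: [0.4, -0.4, -0.3]
width: 0.3
grasp_force: 0.0
```

Emit:
move_arm([
  {"jaw":0,"dp":[-0.002,-0.03,0],"turn":[0,0,0]},
  {"jaw":0,"dp":[-0.002,-0.02,0],"turn":[0,0,0]},
  {"jaw":0,"dp":[0,-0.01,0],"turn":[0,0,0]},
  {"jaw":0,"dp":[0,0,0],"turn":[0,0,0]},
  {"jaw":0,"dp":[0,0,0],"turn":[0,0,0]},
])

```text
clock: 7.7
position: [453.2, 123.1, 225.3]
tcp_rot: [3.141, -0.0, -0.0]
ft_force: [-0.3, -0.5, 0.3]
width: 0.4
grasp_force: 0.0
```

```bash
cat > m.py <<'E'
from h import *
def top_circ(c,z0,z1,x,y,rd,rad,tol=2.5):
    P=cloud(c).reshape(-1,3); q=P[(np.hypot(P[:,0]-x,P[:,1]-y)<rd)&(P[:,2]>z0)&(P[:,2]<z1)]
    return ransac_circ(q[:,:2],rad,tol) if len(q)>5 else None, len(q)
E
python3 - <<'E'
from m import *
s=r.sense(); print(s["position"],s["tcp_rot"],s["width"],s["ft_force"])
for n in("wrist","top","scene"):
    c=r.read_camera(n)
    for ra in(64,66): print(n,ra,top_circ(c,60,74,453,126,90,ra))
    if n=="wrist":
        P=cloud(c).reshape(-1,3);q=P[np.hypot(P[:,0]-453,P[:,1]-126)<50]; k=q[(q[:,2]>207)&(q[:,2]<225)]
        print(cv2.kmeans(k[:,:2].astype(np.float32),4,None,(3,50,.1),5,2)[2]); save(c,"w3.png")
E
```

```text
[453.21252905 123.06465754 225.3231207 ] [ 3.14131761e+00 -1.40418342e-04 -4.36071191e-04] 0.3852989674068543 [-0.25019262 -0.46699826  0.25996202]
wrist 64 ((array([454.70432064, 127.48064677]), np.int64(1084)), 1965)
wrist 66 ((array([452.5866908 , 126.92980604]), np.int64(1515)), 1965)Traceback (most recent call last):
  File "<stdin>", line 8, in <module>
cv2.error: OpenCV(4.12.0) /io/opencv/modules/core/src/kmeans.cpp:243: error: (-2:Unspecified error) in function 'double cv::kmeans(cv::InputArray, int, cv::InputOutputArray, cv::TermCriteria, int, int, cv::OutputArray)'
> There can't be more clusters than elements (expected: 'N >= K'), where
>     'N' is 0
> must be greater than or equal to
>     'K' is 4
```

Grip slackened and the plate fell; locating it.

```bash
python3 - <<'E'
from h import *
c=r.read_camera("scene"); save(c,"s4.png",(230,110,430,290),3.5)
c2=r.read_camera("top"); 
for c in(c,c2):
    P=cloud(c)
    for t in("die_plate","pellet0","rod_stand","petri_a","timer"):
        for m in r.masks_of(c,t)[:3]:
            q=P[m["region"]&(c["depth"]>0)]
            print(t,round(m["p"],2),np.round(m["at"]),len(q),np.round(np.median(q,0)),np.round(q.max(0)))
E
```

```text
die_plate 0.68 [355. 181.] 1140 [ 469. -147.   25.] [555. -45. 122.]
rod_stand 0.81 [240. 292.] 1043 [509. 302.  15.] [584. 328. 122.]
rod_stand 0.61 [351. 209.] 850 [415. -36.  23.] [464.  -8. 124.]
petri_a 0.53 [318. 143.] 172 [ 646. -277.   18.] [ 671. -254.   25.]
timer 0.77 [432. 174.] 353 [ 286. -305.   18.] [ 323. -273.   24.]
die_plate 0.65 [375. 203.] 1892 [ 467. -155.   21.] [553. -75. 108.]
rod_stand 0.59 [335. 221.] 589 [417. -49.  10.] [455. -14. 122.]
petri_a 0.61 [421. 137.] 447 [ 652. -287.   16.] [ 682. -256.   22.]
timer 0.59 [438. 271.] 541 [ 284. -314.   17.] [ 321. -277.   26.]
```

View pics/s4.png

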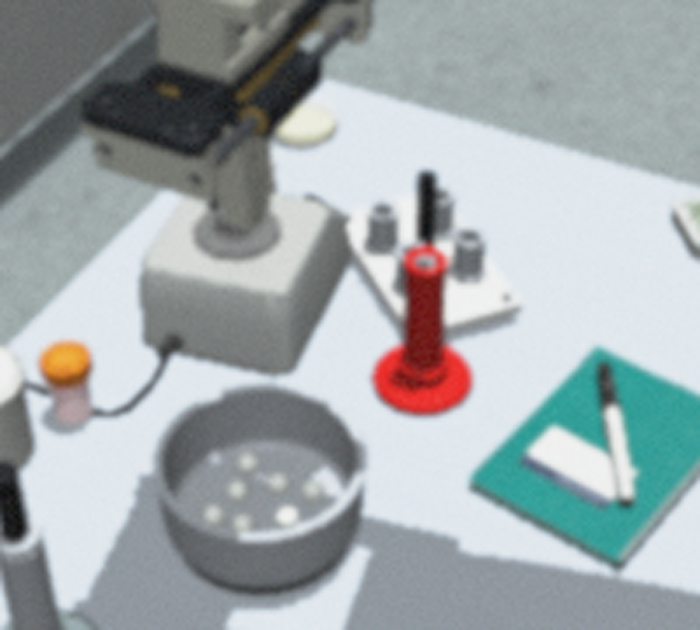

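Emit:
move_arm([
  {"jaw":1,"dp":[0,0.03,-0.01],"turn":[0,0,0]},
  {"jaw":1,"dp":[-0.002,0.04,-0.01],"turn":[0,0,0]},
  {"jaw":1,"dp":[-0.002,0.04,0],"turn":[0,0,0]},
  {"jaw":1,"dp":[-0.002,0.04,0],"turn":[0,0,0]},
  {"jaw":1,"dp":[-0.002,0.04,0],"turn":[0,0,0]},
])

```text
clock: 8.85
position: [444.9, -68.0, 245.8]
tcp_rot: [3.142, 0.0, 0.001]
ft_force: [1.1, 0.7, 0.1]
width: 35.7
grasp_force: 0.0
```

Emit:
move_arm([
  {"jaw":1,"dp":[-0.002,0.04,0],"turn":[0,0,0]},
  {"jaw":1,"dp":[-0.002,0.04,0],"turn":[0,0,0]},
  {"jaw":1,"dp":[0,0.02,0],"turn":[0,0,0]},
  {"jaw":1,"dp":[0,0,0],"turn":[0,0,0]},
  {"jaw":1,"dp":[0,0,0],"turn":[0,0,0]},
])

```text
clock: 9.35
position: [441.1, -166.4, 245.4]
tcp_rot: [-3.141, 0.002, 0.0]
ft_force: [-0.4, 0.1, -0.9]
width: 76.1
grasp_force: 0.0
```

```bash
python3 - <<'E'
from h import *
c=r.read_camera("wrist"); save(c,"w4.png",(180,60,480,260),2.6); P=cloud(c)
s=r.sense(); print(s["position"],s["tcp_rot"])
m=r.masks_of(c,"die_plate")[0]; print(m["p"],m["at"])
Q=P.reshape(-1,3); q=Q[m["region"].ravel()]
k=q[(q[:,2]>92)&(q[:,2]<112)&(q[:,1]<-100)]; print("post",np.median(k,0),len(k),k.min(0),k.max(0))
k=q[(q[:,2]>50)&(q[:,2]<62)]; print(len(k),cv2.kmeans(k[:,:2].astype(np.float32),4,None,(3,50,.1),5,2)[2])
k=q[(q[:,2]>14)&(q[:,2]<26)]; print(cv2.minAreaRect(k[:,:2].astype(np.float32)))
for m in r.masks_of(c,"pellet0"): print(m["p"],m["at"],ray(c,*m["at"],48))
E
```

```text
[ 441.23788616 -165.96089926  245.50775152] [-3.14129699e+00  1.10702042e-04  1.53394892e-04]
0.62 [309.5, 145.5]
post [ 470.30186347 -155.80956355  101.45415025] 163 [ 462.24189818 -162.5250173    92.03396584] [ 477.66680067 -148.05168931  103.47357364]
753 [[ 505.45175 -154.34302]
 [ 433.56775 -156.32605]
 [ 463.82095 -119.25333]
 [ 476.58603 -190.88737]]
((469.6979064941406, -155.231689453125), (92.08622741699219, 156.22021484375), 50.6579475402832)
0.69 [282.5, 154.8] [ 463.2166769  -121.57493944   48.        ]
0.16 [124.5, 175.6] [436.32860374  84.56466182  48.        ]
```

View pics/w4.png

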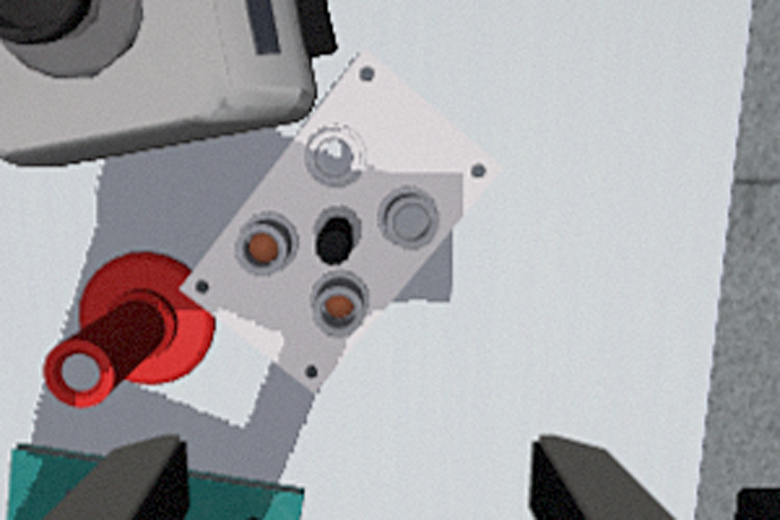

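Emit:
move_arm([
  {"jaw":0.6,"dp":[0.029,-0.0103,0],"turn":[0,0,0]},
  {"jaw":0.6,"dp":[0,0,0.04],"turn":[0,0,0]},
  {"jaw":0.6,"dp":[0,0,0.04],"turn":[0,0,0]},
  {"jaw":0.6,"dp":[0,0,0.04],"turn":[0,0,0]},
  {"jaw":0.6,"dp":[0,0,0.03],"turn":[0,0,0]},
])

```text
clock: 10.0
position: [469.7, -154.9, 93.2]
tcp_rot: [-3.141, -0.002, 0.002]
ft_force: [-0.1, 0.4, -0.0]
width: 58.0
grasp_force: 0.0
```

Emit:
move_arm([
  {"jaw":0.6,"dp":[0,0,0.02],"turn":[0,0,0]},
  {"jaw":0.6,"dp":[0,0,0.01],"turn":[0,0,0]},
  {"jaw":0,"dp":[0,0,0],"turn":[0,0,0]},
  {"jaw":0,"dp":[0,0,0],"turn":[0,0,0]},
  {"jaw":0,"dp":[0,0,0],"turn":[0,0,0]},
], squeeze=55)

```text
clock: 10.5
position: [470.9, -156.3, 66.9]
tcp_rot: [3.141, 0.0, 0.003]
ft_force: [-0.4, -0.3, -0.4]
width: 36.6
grasp_force: 0.0
```

Emit:
move_arm([
  {"jaw":0,"dp":[0,0,0],"turn":[0,0,0]},
  {"jaw":0,"dp":[0,0,0],"turn":[0,0,0]},
  {"jaw":0,"dp":[0,0,0],"turn":[0,0,0]},
  {"jaw":0,"dp":[0,0,0],"turn":[0,0,0]},
  {"jaw":0,"dp":[0,0,0],"turn":[0,0,0]},
])

```text
clock: 11.0
position: [471.8, -156.9, 67.9]
tcp_rot: [3.14, -0.0, 0.007]
ft_force: [-1.0, 1.5, 16.3]
width: 1.0
grasp_force: 8.0
```

Emit:
move_arm([
  {"jaw":0,"dp":[0,0,0],"turn":[0,0,0]},
  {"jaw":0,"dp":[0,0,0],"turn":[0,0,0]},
  {"jaw":0,"dp":[0,0,-0.01],"turn":[0,0,0]},
  {"jaw":0,"dp":[0,0,-0.02],"turn":[0,0,0]},
  {"jaw":0,"dp":[0,0,-0.03],"turn":[0,0,0]},
])

```text
clock: 11.5
position: [469.4, -156.0, 125.1]
tcp_rot: [-3.141, 0.0, 0.004]
ft_force: [0.9, 0.0, -0.6]
width: 0.6
grasp_force: 0.0
```

```bash
python3 - <<'E'
from h import *
s=r.sense(); print(s["position"],s["tcp_rot"],s["ft_force"],s["width"])
c=r.read_camera("wrist"); d=r.read_camera("scene")
a=cv2.resize(c["frame"][60:360,150:500],(700,600))[:,:,::-1]; 
b=cv2.resize(d["frame"][120:230,290:400],None,fx=3,fy=3)[:,:,::-1]
cv2.imwrite("pics/w5.png",a)
P=cloud(d);
for m in r.masks_of(d,"die_plate")[:2]:
    q=P[m["region"]&(d["depth"]>0)]; print(m["p"],m["at"],np.median(q,0),q.max(0))
E
```

```text
[ 469.38876279 -156.01634006  125.1197203 ] [-3.14074486e+00  4.81647630e-04  3.87580480e-03] [ 0.85749714  0.02688875 -0.60286132] 0.5906238844847117
0.74 [354.3, 179.0] [ 467.87715177 -146.39117234   25.51443796] [555.88211069 -43.76741    125.90510751]
0.23 [305.9, 244.8] [458.87633362 117.86528538  33.03997665] [564.69448078 198.82906615  72.33100745]
```

View pics/w5.png

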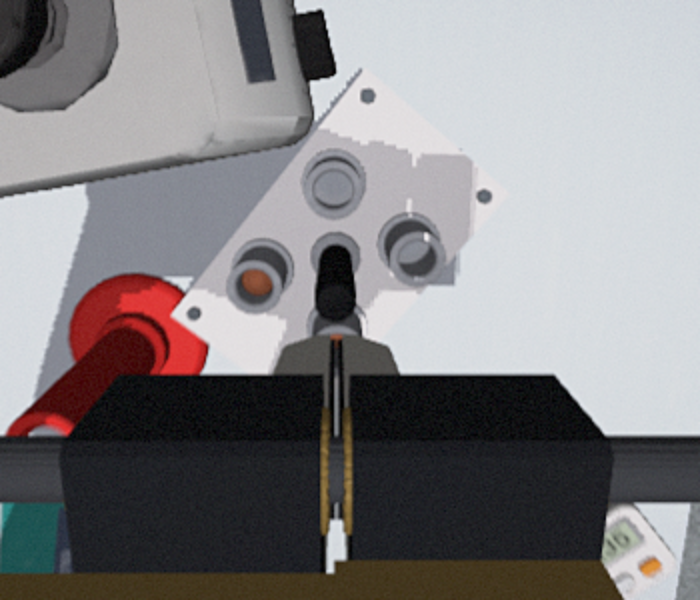

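```bash
python3 - <<'E'
from h import *
s=r.sense(); p=s["position"]
c=r.read_camera("wrist"); P=cloud(c)
for n,t in(("tcp",p),("tip front",p+[8,0,0]),("grasp",p+[0,0,19]),("graspfront",p+[8,0,19])): print(n,pix(c,t))
for v in range(190,300,5): print(v,[tuple(P[v,u].round().astype(int)) for u in(300,310,318,326,336)])
q=P.reshape(-1,3);k=q[(q[:,2]>94)&(q[:,2]<110)&(np.hypot(q[:,0]-470,q[:,1]+156)<25)]
print("post",len(k),k.mean(0),k.min(0),k.max(0))
k=q[(q[:,2]>50)&(q[:,2]<62)&(np.hypot(q[:,0]-470,q[:,1]+156)<52)]; print(cv2.kmeans(k[:,:2].astype(np.float32),4,None,(3,50,.1),5,2)[2])
E
```

```text
tcp (np.float64(317.24030714340626), np.float64(221.09254813501434))
tip front (np.float64(317.2399691985581), np.float64(209.78633507794922))
grasp (np.float64(317.20317817878237), np.float64(230.90166129130384))
graspfront (np.float64(317.20242123669726), np.float64(218.60397363456448))
190 [(np.int64(468), np.int64(-139), np.int64(20)), (np.int64(475), np.int64(-150), np.int64(52)), (np.int64(478), np.int64(-157), np.int64(62)), (np.int64(469), np.int64(-165), np.int64(26)), (np.int64(468), np.int64(-176), np.int64(19))]
195 [(np.int64(463), np.int64(-139), np.int64(21)), (np.int64(475), np.int64(-150), np.int64(71)), (np.int64(478), np.int64(-157), np.int64(81)), (np.int64(464), np.int64(-165), np.int64(26)), (np.int64(463), np.int64(-176), np.int64(19))]
200 [(np.int64(458), np.int64(-139), np.int64(20)), (np.int64(475), np.int64(-151), np.int64(88)), (np.int64(477), np.int64(-157), np.int64(96)), (np.int64(457), np.int64(-165), np.int64(20)), (np.int64(457), np.int64(-176), np.int64(20))]
205 [(np.int64(452), np.int64(-139), np.int64(21)), (np.int64(475), np.int64(-151), np.int
[... 4097 characters left out ...]
.int64(270)), (np.int64(501), np.int64(-155), np.int64(266)), (np.int64(500), np.int64(-157), np.int64(263)), (np.int64(504), np.int64(-159), np.int64(270)), (np.int64(504), np.int64(-161), np.int64(270))]
295 [(np.int64(503), np.int64(-153), np.int64(270)), (np.int64(500), np.int64(-155), np.int64(266)), (np.int64(498), np.int64(-157), np.int64(263)), (np.int64(503), np.int64(-159), np.int64(270)), (np.int64(503), np.int64(-161), np.int64(270))]
post 336 [ 470.95444662 -155.78384493  101.18115711] [ 462.80056654 -163.32061226   94.00847704] [ 477.70141943 -147.94399667  103.70287735]
[[ 464.26437  -119.764435]
 [ 476.96353  -191.21098 ]
 [ 503.9853   -154.85051 ]
 [ 444.1003   -156.24731 ]]
```

Emit:
move_arm([
  {"jaw":0,"dp":[0,0,-0.03],"turn":[0,0,0]},
  {"jaw":0,"dp":[0,0,-0.03],"turn":[0,0,0]},
  {"jaw":0,"dp":[0,0,-0.03],"turn":[0,0,0]},
  {"jaw":0,"dp":[0,0,0],"turn":[0,0,0]},
  {"jaw":0,"dp":[0,0,0],"turn":[0,0,0]},
])

```text
clock: 12.2
position: [470.1, -156.3, 214.8]
tcp_rot: [-3.141, 0.0, 0.001]
ft_force: [-0.5, -0.7, 0.5]
width: 0.3
grasp_force: 0.0
```

```bash
python3 - <<'E'
from h import *
s=r.sense(); p=s["position"]; print(p, r.grip_depth)
for n in("scene","top"):
    c=r.read_camera(n); q=cloud(c).reshape(-1,3)
    k=q[(np.hypot(q[:,0]-p[0],q[:,1]-p[1])<70)&(q[:,2]>110)]
    h,e=np.histogram(k[:,2],np.arange(110,360,10)); print(n,dict(zip(e[:-1].tolist(),h.tolist())))
    for z in range(200,300,10):
        w=k[(k[:,2]>=z)&(k[:,2]<z+10)]
        if len(w): print(z,len(w),w.min(0).round(),w.max(0).round())
    if n=="scene": print(pix(c,p),pix(c,p+[0,0,40])); save(c,"s6.png",(270,60,470,220),3.8)
E
```

```text
[ 470.11575955 -156.262773    214.81582942] 18.8
scene {110: 0, 120: 0, 130: 0, 140: 0, 150: 0, 160: 0, 170: 0, 180: 0, 190: 0, 200: 0, 210: 0, 220: 0, 230: 0, 240: 1, 250: 15, 260: 39, 270: 48, 280: 47, 290: 31, 300: 27, 310: 25, 320: 0, 330: 2, 340: 64}
240 1 [ 465. -154.  250.] [ 465. -154.  250.]
250 15 [ 461. -163.  251.] [ 479. -143.  260.]
260 39 [ 461. -165.  260.] [ 478. -139.  270.]
270 48 [ 460. -174.  270.] [ 481. -138.  280.]
280 47 [ 461. -170.  280.] [ 482. -138.  290.]
290 31 [ 461. -171.  290.] [ 480. -136.  299.]
(np.float64(353.09555684307327), np.float64(123.28327440848115)) (np.float64(353.4958341694947), np.float64(109.13207824758409))
top {110: 0, 120: 0, 130: 0, 140: 0, 150: 0, 160: 0, 170: 0, 180: 0, 190: 0, 200: 0, 210: 0, 220: 0, 230: 0, 240: 0, 250: 0, 260: 0, 270: 0, 280: 0, 290: 0, 300: 0, 310: 0, 320: 0, 330: 0, 340: 14}
```

View pics/s6.png

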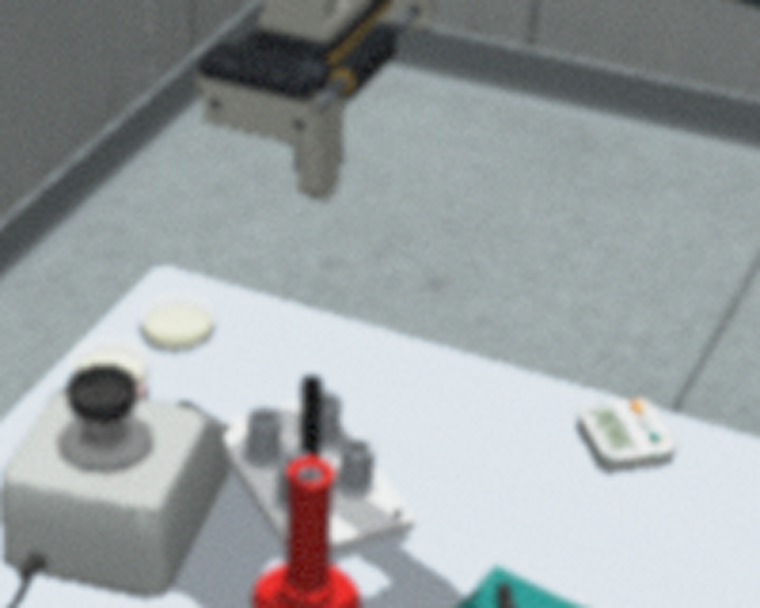

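Emit:
move_arm([
  {"jaw":0.65,"dp":[0,0,0.02],"turn":[0,0,0]},
  {"jaw":0.65,"dp":[0,0,0.02],"turn":[0,0,0]},
  {"jaw":0.65,"dp":[0,0,0.02],"turn":[0,0,0]},
  {"jaw":0.65,"dp":[0,0,0.02],"turn":[0,0,0]},
  {"jaw":0.65,"dp":[0,0,0.02],"turn":[0,0,0]},
])

```text
clock: 12.8
position: [469.5, -156.0, 113.2]
tcp_rot: [-3.141, 0.0, 0.003]
ft_force: [0.0, 0.4, -0.7]
width: 35.9
grasp_force: 0.0
```

Emit:
move_arm([
  {"jaw":0.65,"dp":[0,0,0],"turn":[0,0,0]},
  {"jaw":0.65,"dp":[0,0,0],"turn":[0,0,0]},
  {"jaw":0.65,"dp":[0,0,0],"turn":[0,0,0]},
  {"jaw":0.65,"dp":[0,0,0.02],"turn":[0,0,0]},
  {"jaw":0.65,"dp":[0,0,0.02],"turn":[0,0,0]},
])

```text
clock: 13.3
position: [471.0, -156.6, 76.6]
tcp_rot: [3.141, -0.0, 0.004]
ft_force: [0.1, -0.0, -0.3]
width: 60.2
grasp_force: 0.0
```

Emit:
move_arm([
  {"jaw":0.65,"dp":[0,0,0.02],"turn":[0,0,0]},
  {"jaw":0.65,"dp":[0,0,0.015],"turn":[0,0,0]},
  {"jaw":0.65,"dp":[0,0,0.01],"turn":[0,0,0]},
  {"jaw":0.65,"dp":[0,0,0],"turn":[0,0,0]},
  {"jaw":0.65,"dp":[0,0,0],"turn":[0,0,0]},
])

```text
clock: 13.8
position: [470.6, -156.4, 31.3]
tcp_rot: [3.141, -0.0, 0.001]
ft_force: [0.4, 0.6, 0.1]
width: 60.8
grasp_force: 0.0
```

Emit:
move_arm([
  {"jaw":0,"dp":[0,0,0],"turn":[0,0,0]},
  {"jaw":0,"dp":[0,0,0],"turn":[0,0,0]},
  {"jaw":0,"dp":[0,0,0],"turn":[0,0,0]},
  {"jaw":0,"dp":[0,0,0],"turn":[0,0,0]},
  {"jaw":0,"dp":[0,0,0],"turn":[0,0,0]},
], squeeze=55)

```text
clock: 14.3
position: [470.2, -156.3, 30.7]
tcp_rot: [3.142, -0.0, 0.0]
ft_force: [-1.2, 0.3, 0.4]
width: 24.7
grasp_force: 0.0
```

Emit:
move_arm([
  {"jaw":0,"dp":[0,0,0],"turn":[0,0,0]},
  {"jaw":0,"dp":[0,0,0],"turn":[0,0,0]},
  {"jaw":0,"dp":[0,0,0],"turn":[0,0,0]},
  {"jaw":0,"dp":[0,0,0],"turn":[0,0,0]},
  {"jaw":0,"dp":[0,0,0],"turn":[0,0,0]},
])

```text
clock: 14.8
position: [470.2, -156.2, 30.5]
tcp_rot: [-3.142, 0.0, 0.0]
ft_force: [-0.3, 1.3, -0.3]
width: 14.6
grasp_force: 55.0
```

Emit:
move_arm([
  {"jaw":0,"dp":[0,0,0],"turn":[0,0,0]},
  {"jaw":0,"dp":[0,0,-0.005],"turn":[0,0,0]},
  {"jaw":0,"dp":[0,0,-0.005],"turn":[0,0,0]},
  {"jaw":0,"dp":[0,0,-0.01],"turn":[0,0,0]},
  {"jaw":0,"dp":[0,0,0],"turn":[0,0,0]},
])

```text
clock: 15.3
position: [470.9, -156.5, 52.3]
tcp_rot: [3.141, -0.0, 0.003]
ft_force: [-0.2, 0.7, -3.8]
width: 15.3
grasp_force: 55.0
```

Emit:
move_arm([
  {"jaw":0,"dp":[0,0,-0.02],"turn":[0,0,0]},
  {"jaw":0,"dp":[0,0,-0.03],"turn":[0,0,0]},
  {"jaw":0,"dp":[0,0,-0.03],"turn":[0,0,0]},
  {"jaw":0,"dp":[0,0,-0.03],"turn":[0,0,0]},
  {"jaw":0,"dp":[0,-0.01,-0.03],"turn":[0,0,0]},
])

```text
clock: 15.8
position: [470.0, -146.7, 191.8]
tcp_rot: [3.141, -0.002, 0.0]
ft_force: [-0.2, -0.8, -5.1]
width: 15.3
grasp_force: 55.0
```

Emit:
move_arm([
  {"jaw":0,"dp":[-0.002,-0.02,0],"turn":[0,0,0]},
  {"jaw":0,"dp":[-0.002,-0.03,0],"turn":[0,0,0]},
  {"jaw":0,"dp":[-0.002,-0.03,0],"turn":[0,0,0]},
  {"jaw":0,"dp":[-0.002,-0.03,0],"turn":[0,0,0]},
  {"jaw":0,"dp":[-0.002,-0.03,0],"turn":[0,0,0]},
])

```text
clock: 16.3
position: [460.0, -5.1, 190.7]
tcp_rot: [3.142, -0.001, 0.001]
ft_force: [0.4, 0.5, -4.8]
width: 15.1
grasp_force: 55.0
```

Emit:
move_arm([
  {"jaw":0,"dp":[-0.002,-0.03,0],"turn":[0,0,0]},
  {"jaw":0,"dp":[-0.002,-0.03,0],"turn":[0,0,0]},
  {"jaw":0,"dp":[-0.002,-0.03,0],"turn":[0,0,0]},
  {"jaw":0,"dp":[-0.0015,-0.03,0],"turn":[0,0,0]},
  {"jaw":0,"dp":[0,-0.013,0],"turn":[0,0,0]},
])

```text
clock: 16.8
position: [452.4, 128.7, 190.6]
tcp_rot: [-3.141, -0.002, -0.0]
ft_force: [0.6, -0.3, -4.2]
width: 15.4
grasp_force: 55.0
```

```bash
cat > look.py <<'E'
from m import *
s=r.sense(); print(s["position"],s["tcp_rot"],s["width"],s["grasp_force"],s["ft_force"]); p=s["position"]
c=r.read_camera("wrist"); q=cloud(c).reshape(-1,3)
for ra in(64,66): print("bowl",ra,top_circ(c,60,74,453,126,90,ra))
zt=p[2]-20.5+10
k=q[(np.hypot(q[:,0]-p[0],q[:,1]-p[1])<95)&(abs(q[:,2]-zt)<8)&(q[:,0]>p[0]-20)]
co=np.linalg.lstsq(np.c_[k[:,:2],np.ones(len(k))],k[:,2],rcond=None)[0]; print("plate top",co,co@[p[0],p[1],1],len(k))
k=q[(np.hypot(q[:,0]-p[0],q[:,1]-p[1])<52)&(abs(q[:,2]-zt-36)<6)]
if len(k)>10: print(cv2.kmeans(k[:,:2].astype(np.float32),4,None,(3,50,.1),5,2)[2])
E
python3 look.py
```

```text
[452.37589966 128.72765466 190.62735206] [-3.14112496e+00 -2.29641837e-03 -1.84384103e-04] 15.368168436537628 54.99776137294248 [ 0.56089531 -0.25641816 -4.18291645]
bowl 64 ((array([455.20506368, 128.71694037]), np.int64(477)), 632)
bowl 66 ((array([452.11216456, 128.87416015]), np.int64(462)), 632)
plate top [-1.11125955e-02  4.79840687e-03  1.85393755e+02] 180.98437185707067 13911
[[489.21167 129.36127]
 [453.33075 165.33601]
 [459.4594   92.76956]
 [458.2032  128.45789]]
```

Emit:
move_arm([
  {"jaw":0,"dp":[0,0.001,0.02],"turn":[0,0,0]},
  {"jaw":0,"dp":[0,0,0.02],"turn":[0,0,0]},
  {"jaw":0,"dp":[0,0,0.02],"turn":[0,0,0]},
  {"jaw":0,"dp":[0,0,0.02],"turn":[0,0,0]},
  {"jaw":0,"dp":[0,0,0.007],"turn":[0,0,0]},
])

```text
clock: 17.35
position: [452.0, 125.0, 101.6]
tcp_rot: [3.141, -0.001, -0.004]
ft_force: [-0.0, 0.3, -4.9]
width: 15.6
grasp_force: 55.0
```

Emit:
move_arm([
  {"jaw":0,"dp":[0,0,0.005],"turn":[0,0,0]},
  {"jaw":0,"dp":[0,0,0.004],"turn":[0,0,0]},
  {"jaw":0,"dp":[0,0,0.003],"turn":[0,0,0]},
  {"jaw":0,"dp":[0,0,0.002],"turn":[0,0,0]},
  {"jaw":0,"dp":[0,0,0],"turn":[0,0,0]},
])

```text
clock: 17.85
position: [452.8, 125.8, 89.7]
tcp_rot: [-3.142, 0.0, -0.0]
ft_force: [-0.2, 0.3, -4.6]
width: 15.2
grasp_force: 55.0
```

```bash
python3 look.py
```

```text
[452.82306923 125.76497463  89.67586333] [-3.14156721e+00  2.08391821e-04 -3.14645629e-04] 15.15982505302375 54.99781881691888 [-0.15953319  0.26878632 -4.64361206]
bowl 64 ((array([454.93004089, 127.5275938 ]), np.int64(1112)), 2073)
bowl 66 ((array([453.91573788, 125.94097014]), np.int64(1322)), 2073)
plate top [-1.14443463e-02  4.29260417e-03  8.46699378e+01] 80.02753305944697 13917
[[458.65308  125.668335]
 [489.63345  126.33579 ]
 [459.82953   89.80154 ]
 [453.82852  162.37708 ]]
```

Emit:
move_arm([
  {"jaw":0,"dp":[-0.001,0,0.001],"turn":[0,0,0]},
  {"jaw":0,"dp":[0,0,0.001],"turn":[0,0,0]},
  {"jaw":0,"dp":[0,0,0.001],"turn":[0,0,0]},
  {"jaw":0,"dp":[0,0,0.0005],"turn":[0,0,0]},
  {"jaw":0,"dp":[0,0,0],"turn":[0,0,0]},
])

```text
clock: 18.4
position: [451.9, 125.8, 86.5]
tcp_rot: [-3.141, 0.0, -0.001]
ft_force: [-1.9, 0.6, 3.1]
width: 15.3
grasp_force: 55.0
```

Emit:
move_arm([
  {"jaw":0.6,"dp":[0,0,0],"turn":[0,0,0]},
  {"jaw":0.6,"dp":[0,0,0],"turn":[0,0,0]},
  {"jaw":0.6,"dp":[0,0,0],"turn":[0,0,0]},
  {"jaw":0.6,"dp":[0,0,0],"turn":[0,0,0]},
  {"jaw":0.6,"dp":[0,0,0],"turn":[0,0,0]},
])

```text
clock: 18.9
position: [451.8, 125.7, 86.0]
tcp_rot: [3.142, -0.0, -0.0]
ft_force: [-0.1, 0.5, -0.4]
width: 50.7
grasp_force: 0.0
```

Emit:
move_arm([
  {"jaw":0.6,"dp":[0,0,-0.03],"turn":[0,0,0]},
  {"jaw":0.6,"dp":[0,0,-0.05],"turn":[0,0,0]},
  {"jaw":0.6,"dp":[0,0,-0.05],"turn":[0,0,0]},
  {"jaw":0.6,"dp":[-0.03,0,-0.03],"turn":[0,0,0]},
  {"jaw":0.6,"dp":[0,0,0],"turn":[0,0,0]},
])

```text
clock: 19.4
position: [421.3, 126.1, 251.3]
tcp_rot: [-3.14, -0.0, -0.01]
ft_force: [0.3, -0.4, -0.0]
width: 55.8
grasp_force: 0.0
```

```bash
cat > plate.py <<'E'
from m import *
s=r.sense(); print(s["position"])
c=r.read_camera("wrist"); q=cloud(c).reshape(-1,3); save(c,"w7.png",(170,60,490,260),2.4)
print("bowl",[top_circ(c,58,71,454,126,85,a) for a in(64,66)])
k=q[(np.hypot(q[:,0]-454,q[:,1]-126)<70)&(abs(q[:,2]-76)<6)]
for _ in range(5):
    co=np.linalg.lstsq(np.c_[k[:,:2],np.ones(len(k))],k[:,2],rcond=None)[0]; k=k[abs(k@[co[0],co[1],-1]+co[2])<2.5]
print("plate top",co,co@[454,126,1],len(k))
k=q[(np.hypot(q[:,0]-454,q[:,1]-126)<100)&(abs(q[:,2]-76)<5)]; print(cv2.minAreaRect(k[:,:2].astype(np.float32)))
k=q[(np.hypot(q[:,0]-454,q[:,1]-126)<25)&(q[:,2]>150)&(q[:,2]<164)]; print("post",k.mean(0),k.min(0),k.max(0))
k=q[(np.hypot(q[:,0]-454,q[:,1]-126)<55)&(abs(q[:,2]-112)<4)]
lab,cen=cv2.kmeans(k[:,:2].astype(np.float32),4,None,(3,50,.1),5,2)[1:]
for i in range(4): print(cen[i],circ(k[lab.ravel()==i][:,:2].astype(float)),[ransac_circ(k[lab.ravel()==i][:,:2],a,1.2)  for a in (10.2,)])
for m in r.masks_of(c,"pellet0"): print(m["p"],m["at"],ray(c,*m["at"],104))
E
python3 plate.py
```

```text
[421.32450796 126.0706917  251.25812482]
bowl [((array([453.46667211, 128.66415256]), np.int64(539)), 1166), ((array([452.94370188, 126.5218665 ]), np.int64(749)), 1166)]
plate top [1.09056405e-04 8.78143989e-04 7.56579779e+01] 75.81813564716018 5564
((451.4186706542969, 125.9075927734375), (92.25028991699219, 156.22962951660156), 50.52014923095703)
post [451.90131167 125.91631322 157.32369915] [444.17726904 118.0672503  150.96985004] [459.20927464 133.44864638 160.08211493]
[458.08038  89.82611] (array([457.95320679,  89.74953206]), np.float64(10.575992216268245)) [(array([457.97805745,  89.57843193]), np.int64(138))]
[445.31467 162.017  ] (array([445.17899031, 162.08158342]), np.float64(10.632513283239199)) [(array([445.50393972, 161.097859  ]), np.int64(136))]
[487.6571   126.574814] (array([484.79797837, 126.74313698]), np.float64(11.714365478236084)) [(array([489.12488412, 127.45735221]), np.int64(146))]
[415.0681  125.21971] (array([414.79615802, 125.20179389]), np.float64(10.628681020741023)) [(array([415.84704183, 124.63398246]), np.int64(130))]
0.71 [287.0, 157.8] [446.80547746 160.51581369 104.        ]
```

View pics/w7.png

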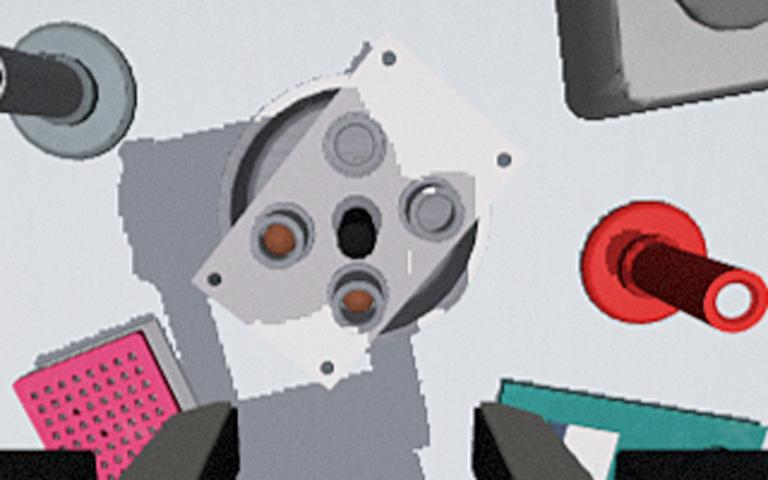

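Emit:
move_arm([
  {"jaw":0.8,"dp":[0.012,-0.032,0],"turn":[0,0,0]},
  {"jaw":0.8,"dp":[0.012,-0.032,0],"turn":[0,0,0]},
  {"jaw":0.8,"dp":[0.012,-0.032,0],"turn":[0,0,0]},
  {"jaw":0.8,"dp":[0.012,-0.032,0],"turn":[0,0,0]},
  {"jaw":0.8,"dp":[0.01,-0.032,0],"turn":[0,0,0]},
])

```text
clock: 20.0
position: [480.3, 287.0, 243.8]
tcp_rot: [3.14, -0.0, -0.004]
ft_force: [0.4, -1.0, 0.3]
width: 74.3
grasp_force: 0.0
```

Emit:
move_arm([
  {"jaw":0.8,"dp":[0,0,0],"turn":[0,0,0]},
  {"jaw":0.8,"dp":[0,0,0],"turn":[0,0,0]},
  {"jaw":0.8,"dp":[0,0,0],"turn":[0,0,0]},
  {"jaw":0.8,"dp":[0,0,0],"turn":[0,0,0]},
  {"jaw":0.8,"dp":[0,0,0],"turn":[0,0,0]},
])

```text
clock: 20.5
position: [479.8, 285.1, 246.2]
tcp_rot: [-3.141, 0.002, -0.001]
ft_force: [0.1, 0.2, 0.4]
width: 74.5
grasp_force: 0.0
```

```bash
cat > rod.py <<'E'
from m import *
s=r.sense(); print(s["position"])
c=r.read_camera("wrist"); P=cloud(c); q=P.reshape(-1,3); save(c,"w8.png",(120,40,520,300),2)
X=np.array([514,290])
k=q[(np.hypot(*(q[:,:2]-X).T)<40)&(q[:,2]>172)&(q[:,2]<186)]; print("rod top",len(k),k.mean(0),k.min(0),k.max(0))
for z in(130,140,150,160):
    k=q[(np.hypot(*(q[:,:2]-X).T)<40)&(abs(q[:,2]-z)<4)]; 
    if len(k): print(z,len(k),k.mean(0),k[:,1].min(),k[:,1].max(),k[:,0].max())
k=q[(np.hypot(*(q[:,:2]-X).T)<30)&(abs(q[:,2]-120)<5)]; print("collar/stand",len(k),k.mean(0) if len(k) else 0,ransac_circ(k[:,:2],14.5) if len(k)>5 else 0)
k=q[(np.hypot(*(q[:,:2]-X).T)<60)&(q[:,2]>3)&(q[:,2]<14)]; print("foot",len(k),ransac_circ(k[:,:2],38,2))
E
python3 rod.py
```

```text
[479.81449036 285.09844756 246.23015477]
rod top 321 [517.85881012 290.45217551 177.3369099 ] [509.29705365 281.95351123 172.09523601] [525.86170789 299.34798895 179.76948201]
130 4 [526.36871519 292.64133426 129.83378889] 289.5478727183989 297.8086523415325 527.8732834552081
140 2 [525.23405167 286.54171329 138.12733177] 285.56513403954443 287.51829253494583 525.7409177483947
150 13 [524.63808906 287.64794537 147.35054784] 281.70583333252677 295.97523863633324 526.4400797858896
160 23 [523.59524548 289.39029589 159.11409877] 281.816930345719 299.2711871587946 526.3904992148331
collar/stand 270 [523.17064986 289.83179908 122.7549291 ] (array([516.07879538, 291.07338101]), np.int64(168))
foot 1462 (array([511.77556083, 292.75345731]), np.int64(233))
```

View pics/w8.png

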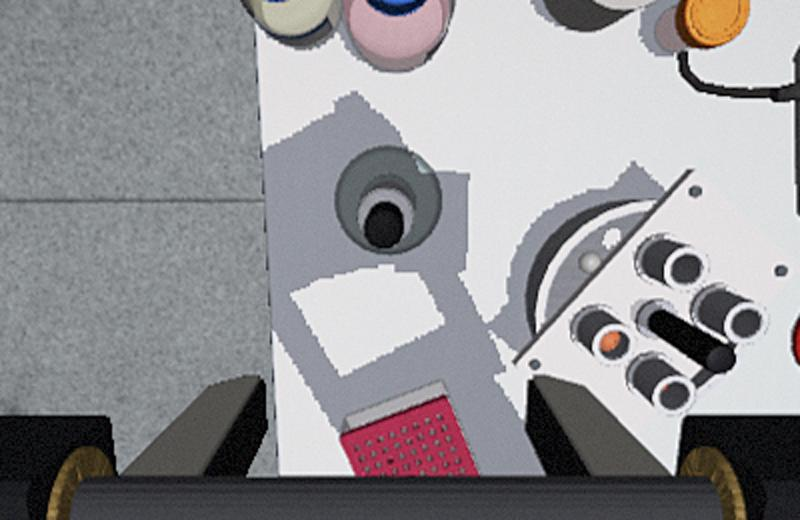

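Emit:
move_arm([
  {"jaw":0.7,"dp":[0.0377,-0.0054,0],"turn":[0,0,0]},
  {"jaw":0.7,"dp":[0,0,0.01],"turn":[0,0,0]},
  {"jaw":0.7,"dp":[0,0,0.03],"turn":[0,0,0]},
  {"jaw":0.7,"dp":[0,0,0.03],"turn":[0,0,0]},
  {"jaw":0.7,"dp":[0,0,0.03],"turn":[0,0,0]},
])

```text
clock: 21.05
position: [517.1, 290.8, 144.9]
tcp_rot: [-3.141, 0.001, -0.0]
ft_force: [0.8, -0.3, -0.2]
width: 65.0
grasp_force: 0.0
```

Emit:
move_arm([
  {"jaw":0.5,"dp":[0,0,0.03],"turn":[0,0,0]},
  {"jaw":0.5,"dp":[0,0,0.012],"turn":[0,0,0]},
  {"jaw":0.5,"dp":[0,0,0.005],"turn":[0,0,0]},
  {"jaw":0.4,"dp":[0,0,0],"turn":[0,0,0]},
  {"jaw":0.4,"dp":[0,0,0],"turn":[0,0,0]},
])

```text
clock: 21.55
position: [518.0, 291.4, 100.6]
tcp_rot: [-3.141, 0.0, -0.003]
ft_force: [-0.1, 0.3, -0.1]
width: 38.3
grasp_force: 0.0
```

Emit:
move_arm([
  {"jaw":0.3,"dp":[0,0,0],"turn":[0,0,0]},
  {"jaw":0.3,"dp":[0,0,0],"turn":[0,0,0]},
  {"jaw":0,"dp":[0,0,0],"turn":[0,0,0]},
  {"jaw":0,"dp":[0,0,0],"turn":[0,0,0]},
  {"jaw":0,"dp":[0,0,0],"turn":[0,0,0]},
], squeeze=40)

```text
clock: 22.05
position: [517.6, 291.2, 99.3]
tcp_rot: [-3.141, 0.0, -0.0]
ft_force: [-0.7, 0.1, 1.7]
width: 16.9
grasp_force: 40.0
```

Emit:
move_arm([
  {"jaw":0,"dp":[0,0,0],"turn":[0,0,0]},
  {"jaw":0,"dp":[0,0,0],"turn":[0,0,0]},
  {"jaw":0,"dp":[0,0,0],"turn":[0,0,0]},
  {"jaw":0,"dp":[0,0,0],"turn":[0,0,0]},
  {"jaw":0,"dp":[0,0,0],"turn":[0,0,0]},
], squeeze=50)

```text
clock: 22.55
position: [517.6, 291.2, 99.3]
tcp_rot: [-3.141, 0.0, -0.0]
ft_force: [-0.4, -0.6, 5.2]
width: 17.4
grasp_force: 50.0
```

Emit:
move_arm([
  {"jaw":0,"dp":[0,0,-0.01],"turn":[0,0,0]},
  {"jaw":0,"dp":[0,0,-0.03],"turn":[0,0,0]},
  {"jaw":0,"dp":[0,0,-0.03],"turn":[0,0,0]},
  {"jaw":0,"dp":[0,0,-0.03],"turn":[0,0,0]},
  {"jaw":0,"dp":[0,0,-0.03],"turn":[0,0,0]},
])

```text
clock: 23.05
position: [517.2, 291.0, 230.5]
tcp_rot: [3.141, -0.0, -0.001]
ft_force: [0.2, 1.0, -1.0]
width: 17.1
grasp_force: 50.0
```

Emit:
move_arm([
  {"jaw":0,"dp":[-0.014,0.025,0],"turn":[0,0,0]},
  {"jaw":0,"dp":[-0.016,0.028,0],"turn":[0,0,0]},
  {"jaw":0,"dp":[-0.016,0.028,0],"turn":[0,0,0]},
  {"jaw":0,"dp":[-0.014,0.025,0],"turn":[0,0,0]},
  {"jaw":0,"dp":[-0.0123,0.0231,0],"turn":[0,0,0]},
])

```text
clock: 23.55
position: [444.2, 161.0, 229.4]
tcp_rot: [3.142, -0.0, 0.0]
ft_force: [0.2, -0.4, -0.9]
width: 17.2
grasp_force: 50.0
```

Emit:
move_arm([
  {"jaw":0,"dp":[0,0,0.01],"turn":[0,0,0]},
  {"jaw":0,"dp":[0,0,0],"turn":[0,0,0]},
  {"jaw":0,"dp":[0,0,0],"turn":[0,0,0]},
  {"jaw":0,"dp":[0,0,0],"turn":[0,0,0]},
  {"jaw":0,"dp":[0,0,0],"turn":[0,0,0]},
])

```text
clock: 24.05
position: [445.3, 162.5, 219.1]
tcp_rot: [3.142, 0.001, -0.001]
ft_force: [1.0, 0.3, -1.0]
width: 17.6
grasp_force: 50.0
```

```bash
cat > tip.py <<'E'
from m import *
s=r.sense(); p=s["position"]; print(p,s["tcp_rot"],s["width"],s["ft_force"])
def axis(c):
    P=cloud(c); q=P.reshape(-1,3); top=p[2]-87.3+106; 
    k=(np.hypot(q[:,0]-p[0],q[:,1]-p[1])<14)&(q[:,2]>p[2]-87.3-6)&(q[:,2]<top-3)
    return q[k]
for n in("wrist","scene"):
    c=r.read_camera(n); k=axis(c); print(n,len(k))
    if n=="wrist": save(c,"w9.png",(220,100,440,300),3)
    if len(k)>20:
        print("zmin",k[:,2].min())
        for z in np.arange(p[2]-87.3-5,p[2]+18,15):
            w=k[abs(k[:,2]-z-5)<7]
            if len(w)>5: print(round(z+5),len(w),w.mean(0).round(1),w[:,:2].min(0).round(1),w[:,:2].max(0).round(1))
    if n=="wrist": print(pix(c,[p[0],p[1],p[2]-87.3]))
E
python3 tip.py
```

```text
[445.34234673 162.50581756 219.06768424] [ 3.14152331e+00  7.52092787e-04 -6.28501824e-04] 17.615774100240404 [ 0.96296156  0.27725372 -1.03335373]
wrist 280
zmin 133.65305371067478
132 14 [449.5 162.5 135.5] [446.5 157.3] [450.7 167.6]
147 43 [449.7 162.5 146.8] [447.  157.4] [450.9 167.5]
162 46 [449.7 162.4 162. ] [446.2 156.9] [451.  167.2]
177 57 [449.6 162.1 176.8] [446.8 157.1] [450.8 167.6]
192 66 [449.7 162.3 191.8] [447.1 157.3] [450.9 167.5]
207 37 [450.1 162.2 203.6] [447.6 157.6] [450.9 167.1]
(np.float64(317.45392577041514), np.float64(191.47901553862167))
scene 177
zmin 136.5014283712942
147 22 [445.3 165.9 147.5] [441.  161.5] [451.  168.5]
162 23 [444.9 165.4 161.9] [441.2 160.5] [451.8 168.4]
177 23 [445.2 166.  176.5] [441.6 159.3] [451.  169.7]
192 24 [445.2 165.6 192.1] [441.6 161.6] [449.3 169. ]
207 30 [445.2 165.5 206.7] [441.3 159.8] [451.8 168.7]
222 24 [445.3 165.8 221.5] [440.6 161.9] [449.3 169.2]
237 6 [444.4 167.3 232.1] [442.3 165.7] [448.5 169.1]
```

View pics/w9.png

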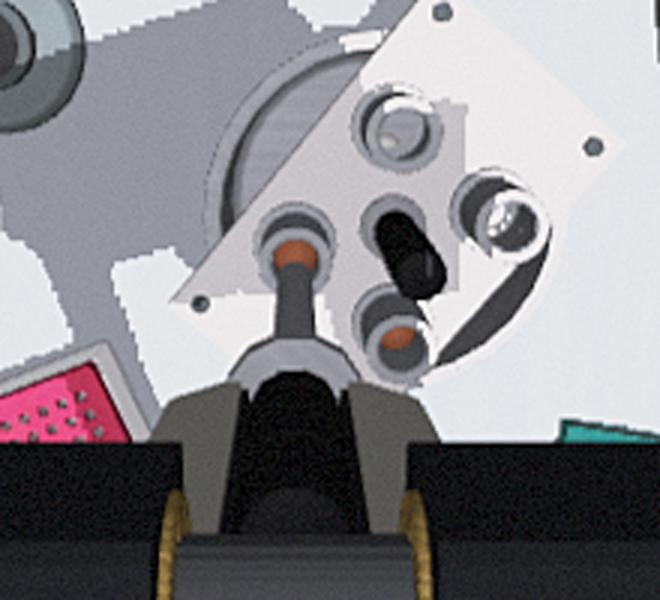

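Emit:
move_arm([
  {"jaw":0,"dp":[0,0,0.006],"turn":[0,0,0]},
  {"jaw":0,"dp":[0,0,0.006],"turn":[0,0,0]},
  {"jaw":0,"dp":[0,0,0.005],"turn":[0,0,0]},
  {"jaw":0,"dp":[0,0,0.004],"turn":[0,0,0]},
  {"jaw":0,"dp":[0,0,0.003],"turn":[0,0,0]},
])

```text
clock: 24.65
position: [445.0, 162.0, 194.5]
tcp_rot: [3.141, -0.0, -0.001]
ft_force: [0.9, -0.7, -1.6]
width: 17.2
grasp_force: 50.0
```

Emit:
move_arm([
  {"jaw":0,"dp":[0,0,0.003],"turn":[0,0,0]},
  {"jaw":0,"dp":[0,0,0.003],"turn":[0,0,0]},
  {"jaw":0,"dp":[0,0,0.003],"turn":[0,0,0]},
  {"jaw":0,"dp":[0,0,0.003],"turn":[0,0,0]},
  {"jaw":0,"dp":[0,0,0.003],"turn":[0,0,0]},
])

```text
clock: 25.15
position: [445.6, 162.2, 181.1]
tcp_rot: [-3.141, 0.0, -0.003]
ft_force: [-1.9, 0.1, 8.8]
width: 17.4
grasp_force: 50.0
```

Emit:
move_arm([
  {"jaw":0,"dp":[0,0,0.004],"turn":[0,0,0]},
  {"jaw":0,"dp":[0,0,0.004],"turn":[0,0,0]},
  {"jaw":0,"dp":[0,0,0.004],"turn":[0,0,0]},
  {"jaw":0,"dp":[0,0,0.004],"turn":[0,0,0]},
  {"jaw":0,"dp":[0,0,0.004],"turn":[0,0,0]},
])

```text
clock: 25.65
position: [445.5, 162.2, 160.8]
tcp_rot: [-3.141, 0.0, -0.002]
ft_force: [-0.9, -0.1, 1.2]
width: 16.7
grasp_force: 50.0
```

Emit:
move_arm([
  {"jaw":0,"dp":[0,0,0.004],"turn":[0,0,0]},
  {"jaw":0,"dp":[0,0,0.004],"turn":[0,0,0]},
  {"jaw":0,"dp":[0,0,0.004],"turn":[0,0,0]},
  {"jaw":0,"dp":[0,0,0.004],"turn":[0,0,0]},
  {"jaw":0,"dp":[0,0,0.004],"turn":[0,0,0]},
])

```text
clock: 26.15
position: [445.1, 162.0, 139.6]
tcp_rot: [3.142, -0.0, -0.0]
ft_force: [-1.2, 0.3, -2.0]
width: 17.3
grasp_force: 50.0
```

Emit:
move_arm([
  {"jaw":0,"dp":[0,0,-0.01],"turn":[0,0,0]},
  {"jaw":0,"dp":[0,0,-0.015],"turn":[0,0,0]},
  {"jaw":0,"dp":[0,0,-0.02],"turn":[0,0,0]},
  {"jaw":0,"dp":[0,0,-0.02],"turn":[0,0,0]},
  {"jaw":0,"dp":[0,0,-0.02],"turn":[0,0,0]},
])

```text
clock: 26.65
position: [445.3, 162.1, 227.7]
tcp_rot: [-3.141, 0.0, -0.002]
ft_force: [1.1, 1.2, -0.9]
width: 17.1
grasp_force: 50.0
```

Emit:
move_arm([
  {"jaw":0,"dp":[0.04,0.005,0],"turn":[0,0,0]},
  {"jaw":0,"dp":[-0.03,0.013,0],"turn":[0,0,0]},
  {"jaw":0,"dp":[-0.0404,0.0189,0],"turn":[0,0,0]},
  {"jaw":0,"dp":[0,0,0],"turn":[0,0,0]},
  {"jaw":0,"dp":[0,0,0],"turn":[0,0,0]},
])

```text
clock: 27.15
position: [414.9, 125.1, 227.0]
tcp_rot: [-3.141, 0.001, -0.005]
ft_force: [0.7, -0.8, -2.4]
width: 17.4
grasp_force: 50.0
```

```bash
cat > chk.py <<'E'
from m import *
s=r.sense(); p=s["position"]; print(p,s["width"],s["ft_force"])
c=r.read_camera("wrist"); save(c,"w10.png",(220,60,480,300),2.5); q=cloud(c).reshape(-1,3)
k=q[(np.hypot(q[:,0]-454,q[:,1]-126)<100)&(abs(q[:,2]-76)<4)]; print(len(k),cv2.minAreaRect(k[:,:2].astype(np.float32)))
k=q[(np.hypot(q[:,0]-452,q[:,1]-126)<25)&(q[:,2]>155)&(q[:,2]<164)]; print("post",k.mean(0))
k=q[(np.hypot(q[:,0]-452,q[:,1]-126)<55)&(abs(q[:,2]-112)<4)]
for n,x in(("A",(445.3,162.1)),("C",(488.6,126.6)),("D",(458,89.7)),("B",(414.9,125.2))):
    w=k[np.hypot(*(k[:,:2]-x).T)<14][:,:2]; print(n,len(w),w.mean(0) if len(w) else 0,ransac_circ(w,10.2,1.2) if len(w)>20 else 0)
k=q[(np.hypot(q[:,0]-p[0],q[:,1]-p[1])<14)&(q[:,2]>p[2]-80)&(q[:,2]<p[2]+10)]; print("rod axis",k[:,0].max()-5.5,(k[:,1].max()+k[:,1].min())/2,len(k))
for t in("pellet0",):
    for m in r.masks_of(c,t): print(t,m["p"],m["at"])
E
python3 chk.py
```

```text
[414.88618729 125.08970751 227.04600305] 17.41755944873292 [ 0.66711428 -0.84503852 -2.39917691]
8512 ((451.42999267578125, 125.87939453125), (92.19978332519531, 156.38763427734375), 50.51856231689453)
post [451.67950449 125.85933481 157.40973245]
A 284 [445.5174994  162.07076162] (array([444.62096609, 163.10560215]), np.int64(156))
C 298 [488.23499903 126.62549089] (array([488.47543562, 126.2400625 ]), np.int64(173))
D 291 [457.85008482  89.47443693] (array([457.92922645,  90.59448759]), np.int64(163))
B 215 [417.45009633 125.20069934] (array([415.73629744, 124.96645214]), np.int64(123))
rod axis 415.3532179279406 124.90625866619999 267
pellet0 0.42 [320.6, 184.1]
```

Emit:
move_arm([
  {"jaw":0,"dp":[0,0,0.01],"turn":[0,0,0]},
  {"jaw":0,"dp":[0,0,0.008],"turn":[0,0,0]},
  {"jaw":0,"dp":[0,0,0.006],"turn":[0,0,0]},
  {"jaw":0,"dp":[0,0,0.005],"turn":[0,0,0]},
  {"jaw":0,"dp":[0,0,0.004],"turn":[0,0,0]},
])

```text
clock: 27.75
position: [414.7, 125.2, 191.4]
tcp_rot: [3.141, -0.0, -0.001]
ft_force: [-0.0, 0.4, -0.5]
width: 17.5
grasp_force: 50.0
```

Emit:
move_arm([
  {"jaw":0,"dp":[0,0,0.003],"turn":[0,0,0]},
  {"jaw":0,"dp":[0,0,0.003],"turn":[0,0,0]},
  {"jaw":0,"dp":[0,0,0.003],"turn":[0,0,0]},
  {"jaw":0,"dp":[0,0,0.003],"turn":[0,0,0]},
  {"jaw":0,"dp":[0,0,0.003],"turn":[0,0,0]},
])

```text
clock: 28.25
position: [415.0, 125.2, 177.5]
tcp_rot: [-3.141, 0.0, -0.002]
ft_force: [0.5, -0.4, 7.6]
width: 17.1
grasp_force: 50.0
```

Emit:
move_arm([
  {"jaw":0,"dp":[0,0,0.004],"turn":[0,0,0]},
  {"jaw":0,"dp":[0,0,0.004],"turn":[0,0,0]},
  {"jaw":0,"dp":[0,0,0.004],"turn":[0,0,0]},
  {"jaw":0,"dp":[0,0,0.004],"turn":[0,0,0]},
  {"jaw":0,"dp":[0,0,0.004],"turn":[0,0,0]},
])

```text
clock: 28.75
position: [414.9, 125.2, 157.1]
tcp_rot: [-3.141, 0.0, -0.001]
ft_force: [0.2, 0.4, -1.6]
width: 17.1
grasp_force: 50.0
```

Emit:
move_arm([
  {"jaw":0,"dp":[0,0,0.004],"turn":[0,0,0]},
  {"jaw":0,"dp":[0,0,0.004],"turn":[0,0,0]},
  {"jaw":0,"dp":[0,0,0.004],"turn":[0,0,0]},
  {"jaw":0,"dp":[0,0,0.004],"turn":[0,0,0]},
  {"jaw":0,"dp":[0,0,0.003],"turn":[0,0,0]},
])

```text
clock: 29.25
position: [414.7, 125.1, 137.6]
tcp_rot: [3.142, -0.0, -0.0]
ft_force: [-0.1, 1.2, -1.3]
width: 17.3
grasp_force: 50.0
```

Emit:
move_arm([
  {"jaw":0,"dp":[0,0,-0.01],"turn":[0,0,0]},
  {"jaw":0,"dp":[0,0,-0.02],"turn":[0,0,0]},
  {"jaw":0,"dp":[0,0,-0.02],"turn":[0,0,0]},
  {"jaw":0,"dp":[0,0,-0.02],"turn":[0,0,0]},
  {"jaw":0,"dp":[0,0,-0.02],"turn":[0,0,0]},
])

```text
clock: 29.75
position: [414.8, 125.2, 229.9]
tcp_rot: [-3.141, 0.0, -0.001]
ft_force: [0.3, -0.1, -0.9]
width: 17.2
grasp_force: 50.0
```

Emit:
move_arm([
  {"jaw":0,"dp":[-0.02,0,-0.003],"turn":[0,0,0]},
  {"jaw":0,"dp":[-0.02,0,0],"turn":[0,0,0]},
  {"jaw":0,"dp":[0,0,0],"turn":[0,0,0]},
  {"jaw":0,"dp":[0,0,0],"turn":[0,0,0]},
  {"jaw":0,"dp":[0,0,0],"turn":[0,0,0]},
])

```text
clock: 30.25
position: [375.1, 125.2, 231.3]
tcp_rot: [-3.142, 0.0, -0.0]
ft_force: [0.5, 0.3, -1.7]
width: 17.2
grasp_force: 50.0
```

```bash
python3 chk.py
```

```text
[375.14112506 125.1766409  231.32012091] 17.20544666172447 [ 0.50870534  0.25529061 -1.65236707]
9476 ((451.35546875, 125.91476440429688), (92.18011474609375, 156.38136291503906), 50.446712493896484)
post [451.32044588 125.88691104 157.57270285]
A 300 [445.32794117 162.21761116] (array([445.2787926 , 161.43015291]), np.int64(172))
C 327 [488.08692547 126.56285435] (array([487.10076749, 127.00808223]), np.int64(190))
D 306 [457.75680642  89.79309329] (array([457.67230803,  89.81017868]), np.int64(172))
B 265 [414.77243066 125.15800493] (array([415.1798122 , 125.07215203]), np.int64(155))
rod axis 375.38927966938803 124.9435157105149 266
pellet0 0.51 [286.0, 115.6]
```

View pics/w10.png

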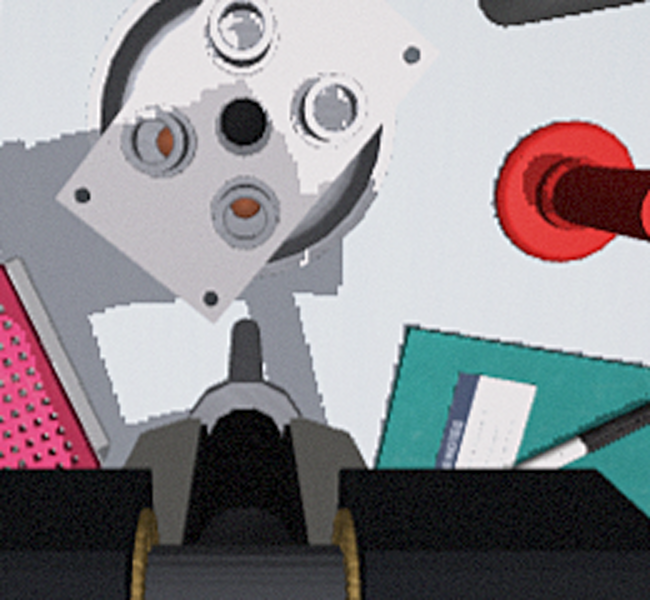

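Emit:
move_arm([
  {"jaw":0,"dp":[0.0285,-0.0332,0],"turn":[0,0,0]},
  {"jaw":0,"dp":[0.0285,-0.0332,0],"turn":[0,0,0]},
  {"jaw":0,"dp":[0.0285,-0.0332,0],"turn":[0,0,0]},
  {"jaw":0,"dp":[0.0285,-0.0332,0],"turn":[0,0,0]},
  {"jaw":0,"dp":[0.0285,-0.0332,0],"turn":[0,0,0]},
])

```text
clock: 30.85
position: [518.6, 292.7, 230.3]
tcp_rot: [3.141, -0.0, -0.001]
ft_force: [-0.6, -0.7, 0.1]
width: 16.8
grasp_force: 50.0
```

Emit:
move_arm([
  {"jaw":0,"dp":[0,0,0],"turn":[0,0,0]},
  {"jaw":0,"dp":[0,0,0],"turn":[0,0,0]},
  {"jaw":0,"dp":[0,0,0],"turn":[0,0,0]},
  {"jaw":0,"dp":[0,0,0],"turn":[0,0,0]},
  {"jaw":0,"dp":[0,0,0],"turn":[0,0,0]},
])

```text
clock: 31.35
position: [517.1, 290.5, 231.8]
tcp_rot: [-3.141, 0.001, -0.002]
ft_force: [1.0, -0.2, -0.9]
width: 17.4
grasp_force: 50.0
```

```bash
cat > st.py <<'E'
from m import *
s=r.sense(); p=s["position"]; print(p,s["ft_force"])
for n in("wrist","scene"):
    c=r.read_camera(n); q=cloud(c).reshape(-1,3)
    k=q[(np.hypot(q[:,0]-517,q[:,1]-291)<22)&(abs(q[:,2]-118)<4)]
    print(n,"stand",len(k),k.mean(0) if len(k) else 0,ransac_circ(k[:,:2],11.5,2.5) if len(k)>10 else 0)
    k=q[(np.hypot(q[:,0]-p[0],q[:,1]-p[1])<14)&(q[:,2]>p[2]-82)&(q[:,2]<p[2]+10)]; print("rod axis",k[:,0].max()-5.5,(k[:,1].max()+k[:,1].min())/2,k[:,2].min(),len(k))
    k=q[(np.hypot(q[:,0]-517,q[:,1]-291)<22)&(q[:,2]>30)&(q[:,2]<110)]; 
    if len(k)>10: print("tube",k[:,0].max()-15, (k[:,1].max()+k[:,1].min())/2,ransac_circ(k[:,:2],15,1.5))
E
python3 st.py
```

```text
[517.05418877 290.5276166  231.82518941] [ 0.97588327 -0.24773453 -0.90035074]
wrist stand 378 [520.39631732 290.61806199 117.40616183] (array([519.06294665, 290.80120047]), np.int64(281))
rod axis 517.3240194099503 290.3624254321219 149.89101998749953 271
tube 517.7169627340667 290.5761215867558 (array([517.63374772, 290.71031873]), np.int64(227))
scene stand 112 [518.3197221  292.58460396 119.00164126] (array([518.13283419, 292.10119104]), np.int64(88))
rod axis 518.1413424707104 292.120083892493 150.12197710223893 192
tube 514.5725889285868 293.1900046274368 (array([520.02637572, 290.22730003]), np.int64(307))
```

Emit:
move_arm([
  {"jaw":0,"dp":[0.0004,0,0.015],"turn":[0,0,0]},
  {"jaw":0,"dp":[0,0,0.01],"turn":[0,0,0]},
  {"jaw":0,"dp":[0,0,0.008],"turn":[0,0,0]},
  {"jaw":0,"dp":[0,0,0.008],"turn":[0,0,0]},
  {"jaw":0,"dp":[0,0,0.008],"turn":[0,0,0]},
])

```text
clock: 31.95
position: [517.6, 291.1, 181.2]
tcp_rot: [3.141, -0.0, -0.001]
ft_force: [0.4, 0.1, -1.3]
width: 17.4
grasp_force: 50.0
```

Emit:
move_arm([
  {"jaw":0,"dp":[0,0,0.015],"turn":[0,0,0]},
  {"jaw":0,"dp":[0,0,0.015],"turn":[0,0,0]},
  {"jaw":0,"dp":[0,0,0.015],"turn":[0,0,0]},
  {"jaw":0,"dp":[0,0,0.015],"turn":[0,0,0]},
  {"jaw":0,"dp":[0,0,0.01],"turn":[0,0,0]},
])

```text
clock: 32.45
position: [517.3, 290.9, 110.1]
tcp_rot: [3.141, -0.0, -0.002]
ft_force: [-0.7, -0.1, -1.4]
width: 17.4
grasp_force: 50.0
```

Emit:
move_arm([
  {"jaw":0,"dp":[0,0,0.006],"turn":[0,0,0]},
  {"jaw":0,"dp":[0,0,0.003],"turn":[0,0,0]},
  {"jaw":0,"dp":[0,0,0.002],"turn":[0,0,0]},
  {"jaw":0,"dp":[0,0,0],"turn":[0,0,0]},
  {"jaw":0,"dp":[0,0,0],"turn":[0,0,0]},
])

```text
clock: 32.95
position: [517.9, 291.2, 101.6]
tcp_rot: [-3.141, 0.0, -0.001]
ft_force: [-0.0, 0.3, -1.1]
width: 17.1
grasp_force: 50.0
```

Tip about 2 mm above hanging. Open and retreat to over the plate.

Emit:
move_arm([
  {"jaw":0,"dp":[0,0,0.0015],"turn":[0,0,0]},
  {"jaw":0.5,"dp":[0,0,0],"turn":[0,0,0]},
  {"jaw":0.5,"dp":[0,0,0],"turn":[0,0,0]},
  {"jaw":0.5,"dp":[0,0,0],"turn":[0,0,0]},
  {"jaw":0.5,"dp":[0,0,0],"turn":[0,0,0]},
])

```text
clock: 33.45
position: [517.7, 291.1, 99.7]
tcp_rot: [-3.142, 0.0, -0.0]
ft_force: [-0.4, -0.4, 0.3]
width: 44.1
grasp_force: 0.0
```

Emit:
move_arm([
  {"jaw":0.5,"dp":[0,0,-0.02],"turn":[0,0,0]},
  {"jaw":0.5,"dp":[0,0,-0.04],"turn":[0,0,0]},
  {"jaw":0.5,"dp":[0,0,-0.04],"turn":[0,0,0]},
  {"jaw":0.5,"dp":[0,0,-0.02],"turn":[0,0,0]},
  {"jaw":0.5,"dp":[0,0,0],"turn":[0,0,0]},
])

```text
clock: 33.95
position: [518.6, 291.6, 223.2]
tcp_rot: [-3.139, 0.0, -0.007]
ft_force: [-0.2, 0.6, -0.5]
width: 46.3
grasp_force: 0.0
```

Emit:
move_arm([
  {"jaw":0.6,"dp":[-0.02,0.033,0],"turn":[0,0,0]},
  {"jaw":0.6,"dp":[-0.02,0.033,0],"turn":[0,0,0]},
  {"jaw":0.6,"dp":[-0.02,0.033,0],"turn":[0,0,0]},
  {"jaw":0.6,"dp":[-0.02,0.033,0],"turn":[0,0,0]},
  {"jaw":0.6,"dp":[-0.016,0.033,0],"turn":[0,0,0]},
])

```text
clock: 34.45
position: [420.3, 125.1, 218.2]
tcp_rot: [3.141, 0.001, -0.002]
ft_force: [-0.1, -0.9, 0.8]
width: 55.6
grasp_force: 0.0
```

```bash
python3 plate.py; python3 - <<'E'
from m import *
c=r.read_camera("scene"); q=cloud(c).reshape(-1,3); k=q[(np.hypot(q[:,0]-517,q[:,1]-291)<40)&(q[:,2]>130)]; print("rod",len(k),k.mean(0),k[:,2].max())
c=r.read_camera("wrist"); P=cloud(c); u,v=pix(c,np.array([[445.3,162.1,112],[414.9,125.2,112]])); 
for a,b in zip(u,v): print(a,b,P[int(b)-7:int(b)+8:3,int(a)-6:int(a)+8:3,2].round().astype(int).tolist())
E
```

```text
[420.3005355  125.08845093 218.20984767]
bowl [((array([453.65790621, 128.67621512]), np.int64(669)), 1539), ((array([452.51181032, 126.94204509]), np.int64(934)), 1539)]
plate top [-5.16758564e-04  8.50040431e-04  7.59580750e+01] 75.83057169017219 6612
((451.26190185546875, 125.87998962402344), (92.24869537353516, 156.4171905517578), 50.524662017822266)
post [451.98377502 125.86524575 157.32200743] [444.18969761 118.64396162 150.62305556] [459.30049863 133.19554924 159.78685829]
[415.06085  125.074165] (array([414.84782765, 125.1202069 ]), np.float64(10.63870048568857)) [(array([415.68486931, 124.6928635 ]), np.int64(161))]
[487.52505  126.700195] (array([484.02651426, 126.54624874]), np.float64(12.056099156801434)) [(array([488.00918298, 126.06411876]), np.int64(180))]
[457.9049   89.64289] (array([457.76821124,  90.2483479 ]), np.float64(10.709126960394165)) [(array([457.73591256,  88.97495488]), np.int64(169))]
[445.4702  162.03812] (array([445.21827014, 162.04306863]), np.float64(10.613204167249274)) [(array([445.71637039, 161.27124458]), np.int64(167))]
rod 198 [516.20691959 294.75094651 160.520642  ] 181.8319360507296
280.08652307797024 163.33120734360315 [[113, 66, 12, 30, 111], [67, 66, 10, 12, 28], [72, 66, 12, 11, 12], [79, 66, 66, 66, 65], [89, 76, 70, 67, 66]]
317.3010359975327 193.03484505395065 [[112, 11, 12, 13, 113], [68, 10, 13, 11, 65], [66, 66, 67, 67, 66], [79, 71, 70, 71, 75], [111, 86, 83, 84, 89]]
```

Emit:
move_arm([
  {"jaw":0.6,"dp":[0.0314,-0.0008,0],"turn":[0,0,0]},
  {"jaw":0.6,"dp":[0,0,0.03],"turn":[0,0,0]},
  {"jaw":0.6,"dp":[0,0,0.03],"turn":[0,0,0]},
  {"jaw":0.6,"dp":[0,0,0.03],"turn":[0,0,0]},
  {"jaw":0.6,"dp":[0,0,0.02],"turn":[0,0,0]},
])

```text
clock: 35.15
position: [452.5, 127.7, 106.3]
tcp_rot: [3.141, 0.001, -0.005]
ft_force: [-0.1, 0.2, -0.3]
width: 55.6
grasp_force: 0.0
```

Emit:
move_arm([
  {"jaw":0.6,"dp":[0,0,0.015],"turn":[0,0,0]},
  {"jaw":0.6,"dp":[0,0,0.006],"turn":[0,0,0]},
  {"jaw":0,"dp":[0,0,0],"turn":[0,0,0]},
  {"jaw":0,"dp":[0,0,0],"turn":[0,0,0]},
  {"jaw":0,"dp":[0,0,0],"turn":[0,0,0]},
], squeeze=55)

```text
clock: 35.65
position: [453.6, 127.1, 89.6]
tcp_rot: [-3.141, 0.0, -0.002]
ft_force: [0.4, -0.2, 0.3]
width: 36.4
grasp_force: 0.0
```

Emit:
move_arm([
  {"jaw":0,"dp":[0,0,0],"turn":[0,0,0]},
  {"jaw":0,"dp":[0,0,0],"turn":[0,0,0]},
  {"jaw":0,"dp":[0,0,0],"turn":[0,0,0]},
  {"jaw":0,"dp":[0,0,0],"turn":[0,0,0]},
  {"jaw":0,"dp":[0,0,0],"turn":[0,0,0]},
])

```text
clock: 36.15
position: [453.2, 126.9, 88.9]
tcp_rot: [3.142, -0.0, 0.001]
ft_force: [-0.9, -3.0, 5.5]
width: 15.0
grasp_force: 55.0
```

Emit:
move_arm([
  {"jaw":0,"dp":[0,0,-0.005],"turn":[0,0,0]},
  {"jaw":0,"dp":[0,0,-0.02],"turn":[0,0,0]},
  {"jaw":0,"dp":[0,0,-0.03],"turn":[0,0,0]},
  {"jaw":0,"dp":[0,0,-0.03],"turn":[0,0,0]},
  {"jaw":0,"dp":[0,0,-0.02],"turn":[0,0,0]},
])

```text
clock: 36.65
position: [453.1, 127.1, 195.4]
tcp_rot: [-3.141, 0.0, -0.001]
ft_force: [-0.3, -0.1, -3.8]
width: 15.3
grasp_force: 55.0
```

Emit:
move_arm([
  {"jaw":0,"dp":[0,0.015,0],"turn":[0,0,0]},
  {"jaw":0,"dp":[0.002,0.03,0],"turn":[0,0,0]},
  {"jaw":0,"dp":[0.002,0.035,0],"turn":[0,0,0]},
  {"jaw":0,"dp":[0.002,0.035,0],"turn":[0,0,0]},
  {"jaw":0,"dp":[0.002,0.035,0],"turn":[0,0,0]},
])

```text
clock: 37.15
position: [460.6, -24.2, 193.3]
tcp_rot: [-3.141, -0.0, 0.001]
ft_force: [1.6, -0.1, -3.2]
width: 15.5
grasp_force: 55.0
```

Emit:
move_arm([
  {"jaw":0,"dp":[0.002,0.035,0],"turn":[0,0,0]},
  {"jaw":0,"dp":[0.002,0.035,0],"turn":[0,0,0]},
  {"jaw":0,"dp":[0.002,0.035,0],"turn":[0,0,0]},
  {"jaw":0,"dp":[0.002,0.035,0],"turn":[0,0,0]},
  {"jaw":0,"dp":[0.002,0.03,0],"turn":[0,0,0]},
])

```text
clock: 37.65
position: [470.6, -194.6, 193.1]
tcp_rot: [-3.141, 0.001, 0.001]
ft_force: [0.1, 0.7, -4.4]
width: 15.3
grasp_force: 55.0
```

Emit:
move_arm([
  {"jaw":0,"dp":[0.002,0.016,0],"turn":[0,0,0]},
  {"jaw":0,"dp":[0,0.006,0],"turn":[0,0,0]},
  {"jaw":0,"dp":[0,0,0.01],"turn":[0,0,0]},
  {"jaw":0,"dp":[0,0,0.02],"turn":[0,0,0]},
  {"jaw":0,"dp":[0,0,0.03],"turn":[0,0,0]},
])

```text
clock: 38.15
position: [473.6, -214.0, 133.5]
tcp_rot: [3.141, 0.001, 0.003]
ft_force: [0.6, -1.0, -4.4]
width: 15.1
grasp_force: 55.0
```

Emit:
move_arm([
  {"jaw":0,"dp":[0,0,0.03],"turn":[0,0,0]},
  {"jaw":0,"dp":[0,0,0.03],"turn":[0,0,0]},
  {"jaw":0,"dp":[0,0,0.02],"turn":[0,0,0]},
  {"jaw":0,"dp":[0,0,0.01],"turn":[0,0,0]},
  {"jaw":0,"dp":[0,0,0.003],"turn":[0,0,0]},
])

```text
clock: 38.65
position: [472.6, -213.9, 39.5]
tcp_rot: [-3.141, -0.001, 0.002]
ft_force: [-0.3, 0.4, -2.4]
width: 15.0
grasp_force: 55.0
```

Emit:
move_arm([
  {"jaw":0,"dp":[0,0,0.002],"turn":[0,0,0]},
  {"jaw":0,"dp":[0,0,0.002],"turn":[0,0,0]},
  {"jaw":0,"dp":[0,0,0.001],"turn":[0,0,0]},
  {"jaw":0,"dp":[0,0,0.001],"turn":[0,0,0]},
  {"jaw":0,"dp":[0,0,0],"turn":[0,0,0]},
])

```text
clock: 39.15
position: [473.1, -215.1, 34.7]
tcp_rot: [3.141, -0.0, 0.0]
ft_force: [-0.9, -0.4, -4.6]
width: 15.2
grasp_force: 55.0
```

Emit:
move_arm([
  {"jaw":0,"dp":[0,0,0.001],"turn":[0,0,0]},
  {"jaw":0,"dp":[0,0,0.001],"turn":[0,0,0]},
  {"jaw":0,"dp":[0,0,0.0005],"turn":[0,0,0]},
  {"jaw":0,"dp":[0,0,0],"turn":[0,0,0]},
  {"jaw":0,"dp":[0,0,0],"turn":[0,0,0]},
])

```text
clock: 39.65
position: [473.2, -215.1, 32.9]
tcp_rot: [3.141, -0.0, 0.001]
ft_force: [-4.3, 2.3, 4.9]
width: 15.0
grasp_force: 55.0
```

Emit:
move_arm([
  {"jaw":0.5,"dp":[0,0,0],"turn":[0,0,0]},
  {"jaw":0.5,"dp":[0,0,0],"turn":[0,0,0]},
  {"jaw":0.5,"dp":[0,0,0],"turn":[0,0,0]},
  {"jaw":0.5,"dp":[0,0,0],"turn":[0,0,0]},
  {"jaw":0.5,"dp":[0,0,0],"turn":[0,0,0]},
])

```text
clock: 40.15
position: [473.0, -215.1, 32.0]
tcp_rot: [3.142, -0.0, 0.0]
ft_force: [-0.7, 0.3, -0.7]
width: 45.4
grasp_force: 0.0
```

Emit:
move_arm([
  {"jaw":0.5,"dp":[0,0,-0.03],"turn":[0,0,0]},
  {"jaw":0.5,"dp":[0,0,-0.05],"turn":[0,0,0]},
  {"jaw":0.5,"dp":[0,0,-0.05],"turn":[0,0,0]},
  {"jaw":0.5,"dp":[0,0,-0.05],"turn":[0,0,0]},
  {"jaw":0.5,"dp":[0,0,-0.03],"turn":[0,0,0]},
])

```text
clock: 40.65
position: [473.4, -215.3, 246.3]
tcp_rot: [3.14, -0.0, 0.005]
ft_force: [-0.2, -0.7, -0.3]
width: 46.7
grasp_force: 0.0
```

```bash
python3 - <<'E'
from h import *
c=r.read_camera("wrist"); q=cloud(c).reshape(-1,3); print(r.sense()["position"])
k=q[(np.hypot(q[:,0]-473,q[:,1]+215)<75)&(abs(q[:,2]-20)<6)]
for _ in range(5):
    co=np.linalg.lstsq(np.c_[k[:,:2],np.ones(len(k))],k[:,2],rcond=None)[0]; k=k[abs(k@[co[0],co[1],-1]+co[2])<2.5]
print(co,co@[473,-215,1]); 
k=q[(np.hypot(q[:,0]-473,q[:,1]+215)<95)&(abs(q[:,2]-20)<5)]; print(cv2.minAreaRect(k[:,:2].astype(np.float32)))
c=r.read_camera("scene"); save(c,"s11.png",(220,110,460,310),3)
E
```

```text
[ 474.15008314 -215.64092402  250.12589648]
[5.71487323e-04 1.11001066e-03 1.97550666e+01] 19.78672783724268
((486.86322021484375, -195.67745971679688), (142.02865600585938, 156.44692993164062), 50.522212982177734)
```

View pics/s11.png

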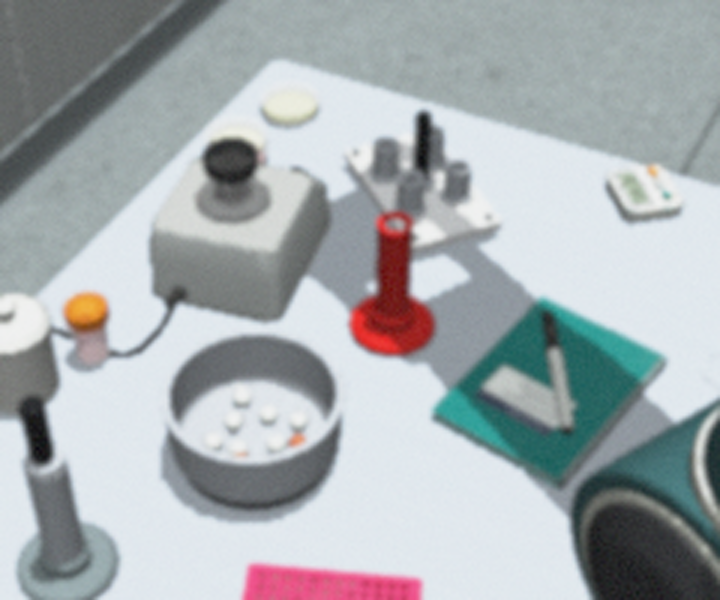

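Emit:
move_arm([
  {"jaw":0.5,"dp":[0.003,-0.042,0],"turn":[0,0,0]},
  {"jaw":0.5,"dp":[0.003,-0.042,0],"turn":[0,0,0]},
  {"jaw":0.5,"dp":[0.003,-0.042,0],"turn":[0,0,0]},
  {"jaw":0.5,"dp":[0.003,-0.042,0],"turn":[0,0,0]},
  {"jaw":0.5,"dp":[0.003,-0.042,0],"turn":[0,0,0]},
])

```text
clock: 41.25
position: [487.7, -3.4, 241.2]
tcp_rot: [-3.142, 0.001, 0.001]
ft_force: [0.6, -0.5, -0.1]
width: 46.6
grasp_force: 0.0
```

Emit:
move_arm([
  {"jaw":0.5,"dp":[0.003,-0.042,0],"turn":[0,0,0]},
  {"jaw":0.5,"dp":[0.003,-0.042,0],"turn":[0,0,0]},
  {"jaw":0.5,"dp":[0.003,-0.042,0],"turn":[0,0,0]},
  {"jaw":0.5,"dp":[0.003,-0.042,0],"turn":[0,0,0]},
  {"jaw":0.5,"dp":[0.003,-0.042,0],"turn":[0,0,0]},
])

```text
clock: 41.75
position: [502.7, 206.8, 241.2]
tcp_rot: [3.141, 0.0, -0.001]
ft_force: [1.1, -0.8, 0.3]
width: 46.6
grasp_force: 0.0
```

Emit:
move_arm([
  {"jaw":0.5,"dp":[0,-0.042,0],"turn":[0,0,0]},
  {"jaw":0.5,"dp":[0,-0.04,0],"turn":[0,0,0]},
  {"jaw":0.5,"dp":[0,0,0],"turn":[0,0,0]},
  {"jaw":0.5,"dp":[0,0,0],"turn":[0,0,0]},
  {"jaw":0.5,"dp":[0,0,0],"turn":[0,0,0]},
])

```text
clock: 42.25
position: [503.1, 286.1, 241.6]
tcp_rot: [3.141, -0.001, -0.001]
ft_force: [0.4, -0.4, 0.9]
width: 46.7
grasp_force: 0.0
```

```bash
python3 rod.py
```

```text
[503.12182006 286.11151058 241.63364   ]
rod top 319 [518.38698772 291.03567776 177.18803352] [509.40874865 282.9483818  172.00506455] [526.49914766 299.5913408  179.68903009]
130 11 [525.92094198 291.4163411  130.14590976] 285.5523755664034 296.70721043818344 526.6549473254935
140 13 [525.54562636 290.51909423 140.16528181] 283.5828703883126 297.39391713623485 526.556414308244
150 28 [524.7478146  290.71631492 149.22054035] 282.6767576546447 299.94603720934674 526.6357778940404
160 26 [524.60134282 290.35981887 159.9456959 ] 282.78580785608716 299.3699633931363 526.6300692620086
collar/stand 286 [523.45639303 289.87648097 122.71085677] (array([516.07854803, 290.60735187]), np.int64(178))
foot 1324 (array([510.8743085 , 294.48281626]), np.int64(228))
```

Emit:
move_arm([
  {"jaw":0.5,"dp":[0.0147,-0.0049,0],"turn":[0,0,0]},
  {"jaw":0.5,"dp":[0,0,0.01],"turn":[0,0,0]},
  {"jaw":0.5,"dp":[0,0,0.03],"turn":[0,0,0]},
  {"jaw":0.5,"dp":[0,0,0.03],"turn":[0,0,0]},
  {"jaw":0.5,"dp":[0,0,0.03],"turn":[0,0,0]},
])

```text
clock: 42.8
position: [517.4, 290.8, 140.3]
tcp_rot: [3.141, -0.002, -0.0]
ft_force: [0.2, 1.1, -0.8]
width: 46.5
grasp_force: 0.0
```

Emit:
move_arm([
  {"jaw":0.4,"dp":[0,0,0.03],"turn":[0,0,0]},
  {"jaw":0.4,"dp":[0,0,0.01],"turn":[0,0,0]},
  {"jaw":0.4,"dp":[0,0,0.002],"turn":[0,0,0]},
  {"jaw":0.3,"dp":[0,0,0],"turn":[0,0,0]},
  {"jaw":0.3,"dp":[0,0,0],"turn":[0,0,0]},
])

```text
clock: 43.3
position: [518.4, 292.0, 101.7]
tcp_rot: [-3.141, 0.001, -0.003]
ft_force: [0.1, -0.2, 0.7]
width: 29.4
grasp_force: 0.0
```

Emit:
move_arm([
  {"jaw":0,"dp":[0,0,0],"turn":[0,0,0]},
  {"jaw":0,"dp":[0,0,0],"turn":[0,0,0]},
  {"jaw":0,"dp":[0,0,0],"turn":[0,0,0]},
  {"jaw":0,"dp":[0,0,0],"turn":[0,0,0]},
  {"jaw":0,"dp":[0,0,0],"turn":[0,0,0]},
], squeeze=50)

```text
clock: 43.8
position: [518.1, 292.0, 100.9]
tcp_rot: [-3.141, 0.0, -0.002]
ft_force: [-0.9, -0.3, 6.6]
width: 17.0
grasp_force: 50.0
```

Emit:
move_arm([
  {"jaw":0,"dp":[0,0,0],"turn":[0,0,0]},
  {"jaw":0,"dp":[0,0,0],"turn":[0,0,0]},
  {"jaw":0,"dp":[0,0,0],"turn":[0,0,0]},
  {"jaw":0,"dp":[0,0,0],"turn":[0,0,0]},
  {"jaw":0,"dp":[0,0,0],"turn":[0,0,0]},
])

```text
clock: 44.3
position: [518.1, 292.0, 100.9]
tcp_rot: [-3.141, 0.0, -0.002]
ft_force: [-0.3, -0.6, 7.0]
width: 16.9
grasp_force: 50.0
```

Emit:
move_arm([
  {"jaw":0,"dp":[0,0,-0.01],"turn":[0,0,0]},
  {"jaw":0,"dp":[0,0,-0.03],"turn":[0,0,0]},
  {"jaw":0,"dp":[0,0,-0.03],"turn":[0,0,0]},
  {"jaw":0,"dp":[0,0,-0.03],"turn":[0,0,0]},
  {"jaw":0,"dp":[0,0,-0.03],"turn":[0,0,0]},
])

```text
clock: 44.8
position: [517.6, 291.7, 231.8]
tcp_rot: [3.142, -0.0, -0.0]
ft_force: [-0.8, 0.6, -1.4]
width: 17.3
grasp_force: 50.0
```

Emit:
move_arm([
  {"jaw":0,"dp":[-0.018,0.032,0],"turn":[0,0,0]},
  {"jaw":0,"dp":[-0.019,0.033,0],"turn":[0,0,0]},
  {"jaw":0,"dp":[-0.019,0.034,0],"turn":[0,0,0]},
  {"jaw":0,"dp":[-0.019,0.033,0],"turn":[0,0,0]},
  {"jaw":0,"dp":[-0.018,0.0325,0],"turn":[0,0,0]},
])

```text
clock: 45.3
position: [423.6, 126.3, 230.5]
tcp_rot: [-3.142, -0.0, -0.0]
ft_force: [0.4, -0.1, -0.7]
width: 17.1
grasp_force: 50.0
```

```bash
cat > beads.py <<'E'
from m import *
s=r.sense(); print(s["position"],s["width"],s["ft_force"])
c=r.read_camera("wrist"); P=cloud(c); q=P.reshape(-1,3)
print("bowl",[top_circ(c,60,71,453,127,85,a) for a in(64,66)])
k=q[(np.hypot(q[:,0]-453,q[:,1]-127)<60)&(q[:,2]>19)&(q[:,2]<36)]
g=np.zeros((150,150),np.uint8); ij=(k[:,:2]-[378,52]).astype(int); g[ij[:,0],ij[:,1]]=1
g=cv2.morphologyEx(g,cv2.MORPH_CLOSE,np.ones((3,3)))
n,l,st,ce=cv2.connectedComponentsWithStats(g)
for i in range(1,n):
    if st[i,4]>15: print("blob",(ce[i][::-1]+[378.5,52.5]).round(),st[i,4])
for t in("bead0_center","pellet0"): print(t,[(round(m["p"],2),ray(c,*m["at"],20)[:2].round().tolist()) for m in r.masks_of(c,t)])
E
python3 beads.py
```

```text
[423.62871497 126.25460429 230.46916642] 17.12315239277071 [ 0.41193785 -0.1207693  -0.71157509]
bowl [((array([454.24552177, 126.21453661]), np.int64(1153)), 2153), ((array([452.48676286, 127.25432219]), np.int64(1638)), 2153)]
blob [423. 127.] 360
blob [429. 100.] 169
blob [427. 152.] 161
blob [450. 156.] 372
blob [453. 106.] 158
blob [474. 125.] 157
blob [477. 151.] 166
blob [481. 100.] 170
bead0_center [(0.57, [476.0, 123.0])]
pellet0 [(0.48, [431.0, 130.0]), (0.41, [446.0, 162.0])]
```

Emit:
move_arm([
  {"jaw":0,"dp":[0.029,-0.001,0],"turn":[0,0,0]},
  {"jaw":0,"dp":[0,0,0.02],"turn":[0,0,0]},
  {"jaw":0,"dp":[0,0,0.03],"turn":[0,0,0]},
  {"jaw":0,"dp":[0,0,0.03],"turn":[0,0,0]},
  {"jaw":0,"dp":[0,0,0.02],"turn":[0,0,0]},
])

```text
clock: 45.95
position: [453.5, 129.0, 128.0]
tcp_rot: [3.141, 0.001, -0.003]
ft_force: [-0.2, 0.1, -0.9]
width: 17.3
grasp_force: 50.0
```

Emit:
move_arm([
  {"jaw":0,"dp":[0,0,0.015],"turn":[0,0,0]},
  {"jaw":0,"dp":[0,0,0.005],"turn":[0,0,0]},
  {"jaw":0,"dp":[0,0,0.002],"turn":[0,0,0]},
  {"jaw":0,"dp":[0,0,0],"turn":[0,0,0]},
  {"jaw":0,"dp":[0,0,0],"turn":[0,0,0]},
])

```text
clock: 46.45
position: [454.2, 128.5, 109.1]
tcp_rot: [-3.141, 0.0, -0.002]
ft_force: [-0.0, 0.5, -1.5]
width: 17.3
grasp_force: 50.0
```

Emit:
move_arm([
  {"jaw":0,"dp":[0.005,0.0015,0.002],"turn":[0,0,0]},
  {"jaw":0,"dp":[0.007,0,0],"turn":[0,0,0]},
  {"jaw":0,"dp":[0.007,0,0],"turn":[0,0,0]},
  {"jaw":0,"dp":[0.005,0,0],"turn":[0,0,0]},
  {"jaw":0,"dp":[0,0,0],"turn":[0,0,0]},
])

```text
clock: 46.95
position: [478.4, 126.8, 105.9]
tcp_rot: [3.141, -0.001, -0.001]
ft_force: [-0.6, -0.4, -0.1]
width: 17.0
grasp_force: 50.0
```

Emit:
move_arm([
  {"jaw":0,"dp":[-0.0012,-0.0077,0],"turn":[0,0,0]},
  {"jaw":0,"dp":[-0.0036,-0.007,0],"turn":[0,0,0]},
  {"jaw":0,"dp":[-0.0055,-0.0055,0],"turn":[0,0,0]},
  {"jaw":0,"dp":[-0.007,-0.0036,0],"turn":[0,0,0]},
  {"jaw":0,"dp":[-0.0077,-0.0012,0],"turn":[0,0,0]},
])

```text
clock: 47.45
position: [452.0, 152.4, 106.1]
tcp_rot: [-3.142, -0.001, 0.0]
ft_force: [-0.2, 0.4, -1.1]
width: 17.0
grasp_force: 50.0
```

Emit:
move_arm([
  {"jaw":0,"dp":[-0.0077,0.0012,0],"turn":[0,0,0]},
  {"jaw":0,"dp":[-0.007,0.0036,0],"turn":[0,0,0]},
  {"jaw":0,"dp":[-0.0055,0.0055,0],"turn":[0,0,0]},
  {"jaw":0,"dp":[-0.0036,0.007,0],"turn":[0,0,0]},
  {"jaw":0,"dp":[-0.0012,0.0077,0],"turn":[0,0,0]},
])

```text
clock: 47.95
position: [427.5, 126.1, 106.2]
tcp_rot: [-3.142, 0.0, -0.001]
ft_force: [0.4, -0.6, -1.2]
width: 17.4
grasp_force: 50.0
```

Emit:
move_arm([
  {"jaw":0,"dp":[0.0012,0.0077,0],"turn":[0,0,0]},
  {"jaw":0,"dp":[0.0036,0.007,0],"turn":[0,0,0]},
  {"jaw":0,"dp":[0.0055,0.0055,0],"turn":[0,0,0]},
  {"jaw":0,"dp":[0.007,0.0036,0],"turn":[0,0,0]},
  {"jaw":0,"dp":[0.0077,0.0012,0],"turn":[0,0,0]},
])

```text
clock: 48.45
position: [453.5, 101.4, 106.0]
tcp_rot: [3.142, -0.001, -0.0]
ft_force: [0.7, -0.0, -0.4]
width: 17.1
grasp_force: 50.0
```

Emit:
move_arm([
  {"jaw":0,"dp":[0.0077,-0.0012,0],"turn":[0,0,0]},
  {"jaw":0,"dp":[0.007,-0.0036,0],"turn":[0,0,0]},
  {"jaw":0,"dp":[0.0055,-0.0055,0],"turn":[0,0,0]},
  {"jaw":0,"dp":[0.0036,-0.007,0],"turn":[0,0,0]},
  {"jaw":0,"dp":[0.0012,-0.0077,0],"turn":[0,0,0]},
])

```text
clock: 48.95
position: [478.0, 127.7, 105.9]
tcp_rot: [-3.142, 0.0, 0.0]
ft_force: [0.8, -0.1, -1.8]
width: 17.0
grasp_force: 50.0
```

Emit:
move_arm([
  {"jaw":0,"dp":[-0.0012,-0.0077,0],"turn":[0,0,0]},
  {"jaw":0,"dp":[-0.0036,-0.007,0],"turn":[0,0,0]},
  {"jaw":0,"dp":[-0.0055,-0.0055,0],"turn":[0,0,0]},
  {"jaw":0,"dp":[-0.007,-0.0036,0],"turn":[0,0,0]},
  {"jaw":0,"dp":[-0.0077,-0.0012,0],"turn":[0,0,0]},
])

```text
clock: 49.45
position: [452.0, 152.2, 106.1]
tcp_rot: [-3.142, -0.0, -0.0]
ft_force: [0.5, 0.2, -0.2]
width: 17.5
grasp_force: 50.0
```

Emit:
move_arm([
  {"jaw":0,"dp":[-0.0077,0.0012,0],"turn":[0,0,0]},
  {"jaw":0,"dp":[-0.007,0.0036,0],"turn":[0,0,0]},
  {"jaw":0,"dp":[-0.0055,0.0055,0],"turn":[0,0,0]},
  {"jaw":0,"dp":[-0.0036,0.007,0],"turn":[0,0,0]},
  {"jaw":0,"dp":[-0.0012,0.0077,0],"turn":[0,0,0]},
])

```text
clock: 49.95
position: [427.5, 126.1, 106.2]
tcp_rot: [-3.142, 0.0, -0.0]
ft_force: [-0.2, -0.3, -1.0]
width: 17.5
grasp_force: 50.0
```

Emit:
move_arm([
  {"jaw":0,"dp":[0.0012,0.0077,0],"turn":[0,0,0]},
  {"jaw":0,"dp":[0.0036,0.007,0],"turn":[0,0,0]},
  {"jaw":0,"dp":[0.0055,0.0055,0],"turn":[0,0,0]},
  {"jaw":0,"dp":[0.007,0.0036,0],"turn":[0,0,0]},
  {"jaw":0,"dp":[0.0077,0.0012,0],"turn":[0,0,0]},
])

```text
clock: 50.45
position: [453.5, 101.4, 106.0]
tcp_rot: [3.142, -0.001, -0.0]
ft_force: [-0.9, 0.6, -1.4]
width: 17.4
grasp_force: 50.0
```

Emit:
move_arm([
  {"jaw":0,"dp":[0.0077,-0.0012,0],"turn":[0,0,0]},
  {"jaw":0,"dp":[0.007,-0.0036,0],"turn":[0,0,0]},
  {"jaw":0,"dp":[0.0055,-0.0055,0],"turn":[0,0,0]},
  {"jaw":0,"dp":[0.0036,-0.007,0],"turn":[0,0,0]},
  {"jaw":0,"dp":[0.0012,-0.0077,0],"turn":[0,0,0]},
])

```text
clock: 50.95
position: [478.0, 127.7, 105.9]
tcp_rot: [-3.142, 0.0, 0.0]
ft_force: [0.1, -0.3, -1.4]
width: 17.0
grasp_force: 50.0
```

Emit:
move_arm([
  {"jaw":0,"dp":[-0.0012,-0.0077,0],"turn":[0,0,0]},
  {"jaw":0,"dp":[-0.0036,-0.007,0],"turn":[0,0,0]},
  {"jaw":0,"dp":[-0.0055,-0.0055,0],"turn":[0,0,0]},
  {"jaw":0,"dp":[-0.007,-0.0036,0],"turn":[0,0,0]},
  {"jaw":0,"dp":[-0.0077,-0.0012,0],"turn":[0,0,0]},
])

```text
clock: 51.45
position: [452.0, 152.2, 106.1]
tcp_rot: [-3.142, -0.0, -0.0]
ft_force: [0.2, -0.2, -0.5]
width: 17.0
grasp_force: 50.0
```

Emit:
move_arm([
  {"jaw":0,"dp":[-0.0077,0.0012,0],"turn":[0,0,0]},
  {"jaw":0,"dp":[-0.007,0.0036,0],"turn":[0,0,0]},
  {"jaw":0,"dp":[-0.0055,0.0055,0],"turn":[0,0,0]},
  {"jaw":0,"dp":[-0.0036,0.007,0],"turn":[0,0,0]},
  {"jaw":0,"dp":[-0.0012,0.0077,0],"turn":[0,0,0]},
])

```text
clock: 51.95
position: [427.5, 126.1, 106.2]
tcp_rot: [-3.142, 0.001, -0.0]
ft_force: [1.0, -0.0, -2.1]
width: 17.5
grasp_force: 50.0
```

Emit:
move_arm([
  {"jaw":0,"dp":[0.0012,0.0077,0],"turn":[0,0,0]},
  {"jaw":0,"dp":[0.0036,0.007,0],"turn":[0,0,0]},
  {"jaw":0,"dp":[0.0055,0.0055,0],"turn":[0,0,0]},
  {"jaw":0,"dp":[0.007,0.0036,0],"turn":[0,0,0]},
  {"jaw":0,"dp":[0.0077,0.0012,0],"turn":[0,0,0]},
])

```text
clock: 52.45
position: [453.5, 101.4, 106.0]
tcp_rot: [-3.142, 0.001, 0.0]
ft_force: [0.7, 0.2, -0.4]
width: 17.0
grasp_force: 50.0
```

Emit:
move_arm([
  {"jaw":0,"dp":[0.0077,-0.0012,0],"turn":[0,0,0]},
  {"jaw":0,"dp":[0.007,-0.0036,0],"turn":[0,0,0]},
  {"jaw":0,"dp":[0.0055,-0.0055,0],"turn":[0,0,0]},
  {"jaw":0,"dp":[0.0036,-0.007,0],"turn":[0,0,0]},
  {"jaw":0,"dp":[0.0012,-0.0077,0],"turn":[0,0,0]},
])

```text
clock: 52.95
position: [478.0, 127.6, 106.0]
tcp_rot: [-3.142, 0.0, 0.0]
ft_force: [-0.5, -0.0, -1.0]
width: 16.8
grasp_force: 50.0
```

Emit:
move_arm([
  {"jaw":0,"dp":[-0.005,0,-0.02],"turn":[0,0,0]},
  {"jaw":0,"dp":[-0.01,0,-0.035],"turn":[0,0,0]},
  {"jaw":0,"dp":[-0.01,0,-0.035],"turn":[0,0,0]},
  {"jaw":0,"dp":[-0.015,0,-0.034],"turn":[0,0,0]},
  {"jaw":0,"dp":[-0.014,0,0],"turn":[0,0,0]},
])

```text
clock: 53.45
position: [424.2, 127.7, 234.9]
tcp_rot: [-3.14, -0.0, -0.009]
ft_force: [-0.0, -0.1, -1.7]
width: 17.2
grasp_force: 50.0
```

```bash
python3 beads.py; python3 - <<'E'
from m import *
c=r.read_camera("scene"); P=cloud(c); f=c["frame"].astype(int)
for t in("bead0_center","pellet0"): print(t,[(round(m["p"],2),ray(c,*m["at"],20)[:2].round().tolist()) for m in r.masks_of(c,t)])
E
python3 tip.py
```

```text
[424.2038128  127.68407711 234.872289  ] 17.22826941761437 [-0.0237717  -0.11522496 -1.66299627]
bowl [((array([453.84142401, 126.2754877 ]), np.int64(1096)), 2072), ((array([452.41693708, 126.96481885]), np.int64(1595)), 2072)]
blob [407. 111.] 241
blob [414. 145.] 338
blob [439.  87.] 318
blob [432. 172.] 247
blob [476. 158.] 153
blob [487.  99.] 166
blob [495. 122.] 326
bead0_center [(0.44, [506.0, 126.0]), (0.35, [434.0, 173.0])]
pellet0 [(0.49, [432.0, 172.0]), (0.44, [407.0, 110.0])]
bead0_center []
pellet0 []
[423.87415023 126.98697672 229.17518401] [ 3.14125586e+00 -6.12970225e-05 -2.04403445e-03] 17.15877547767882 [ 0.6920232  -0.16070895 -0.82439631]
wrist 276
zmin 141.90125241710462
142 18 [427.8 126.7 145.8] [425.7 121.7] [428.7 131.2]
157 39 [427.7 126.9 156.9] [424.6 121.9] [428.9 132. ]
172 48 [427.6 126.4 171.6] [424.1 121.2] [429.2 131.7]
187 56 [427.7 126.4 187.1] [424.9 121.5] [429. 132.]
202 66 [427.8 126.8 201.8] [424.8 121.8] [429.1 132. ]
217 31 [428.4 126.9 213.3] [426.  122.8] [429.1 131.6]
(np.float64(317.43902930562143), np.float64(191.40233191767985))
scene 173
zmin 142.60841034164628
142 6 [424.5 130.4 145.9] [420.6 128.6] [428.7 131.6]
157 25 [423.9 130.4 156.3] [418.9 126.4] [428.8 133.2]
172 21 [423.5 129.8 171. ] [419.4 125.7] [428.  132.9]
187 30 [423.1 130.1 186.9] [420.1 124.8] [429.5 133.8]
202 25 [424.1 129.8 201.4] [420.2 123.7] [429.9 133. ]
217 27 [423.7 130.4 216.2] [419.5 127.1] [428.8 134.1]
232 26 [423.3 130.6 232. ] [418.7 124.9] [427.8 133.2]
```

Emit:
move_arm([
  {"jaw":0,"dp":[0.018,-0.032,-0.003],"turn":[0,0,0]},
  {"jaw":0,"dp":[0.019,-0.033,0],"turn":[0,0,0]},
  {"jaw":0,"dp":[0.02,-0.034,0],"turn":[0,0,0]},
  {"jaw":0,"dp":[0.019,-0.033,0],"turn":[0,0,0]},
  {"jaw":0,"dp":[0.018,-0.032,0],"turn":[0,0,0]},
])

```text
clock: 54.35
position: [518.6, 292.4, 232.1]
tcp_rot: [3.141, -0.0, -0.002]
ft_force: [0.0, -0.7, -0.3]
width: 17.1
grasp_force: 50.0
```

Emit:
move_arm([
  {"jaw":0,"dp":[0,0,0],"turn":[0,0,0]},
  {"jaw":0,"dp":[0,0,0],"turn":[0,0,0]},
  {"jaw":0,"dp":[0,0,0],"turn":[0,0,0]},
  {"jaw":0,"dp":[0,0,0],"turn":[0,0,0]},
  {"jaw":0,"dp":[0,0,0],"turn":[0,0,0]},
])

```text
clock: 54.85
position: [517.7, 290.2, 233.5]
tcp_rot: [-3.141, 0.001, -0.001]
ft_force: [-0.2, -0.4, -0.9]
width: 17.6
grasp_force: 50.0
```

```bash
python3 st.py
```

```text
[517.68044514 290.20141643 233.5184587 ] [-0.18978765 -0.4449007  -0.92707082]
wrist stand 385 [520.37744863 290.72164367 117.3368842 ] (array([519.13964393, 290.85253091]), np.int64(278))
rod axis 517.5750735946688 289.833797706363 151.8135531101837 265
tube 517.8258111813382 290.524109572636 (array([517.70864432, 290.74715027]), np.int64(220))
scene stand 114 [518.35751286 292.38578686 119.07051919] (array([518.38984528, 291.90824644]), np.int64(83))
rod axis 518.0161716759798 291.9254543649302 151.61105878147168 195
tube 515.3093530916719 294.29107757764905 (array([520.52565437, 290.3133989 ]), np.int64(304))
```

Emit:
move_arm([
  {"jaw":0,"dp":[0.0002,-0.0007,0.015],"turn":[0,0,0]},
  {"jaw":0,"dp":[0,0,0.01],"turn":[0,0,0]},
  {"jaw":0,"dp":[0,0,0.008],"turn":[0,0,0]},
  {"jaw":0,"dp":[0,0,0.008],"turn":[0,0,0]},
  {"jaw":0,"dp":[0,0,0.008],"turn":[0,0,0]},
])

```text
clock: 55.45
position: [517.9, 291.5, 183.2]
tcp_rot: [3.141, -0.0, -0.0]
ft_force: [0.3, -0.2, -1.3]
width: 17.0
grasp_force: 50.0
```

Emit:
move_arm([
  {"jaw":0,"dp":[0,0,0.015],"turn":[0,0,0]},
  {"jaw":0,"dp":[0,0,0.015],"turn":[0,0,0]},
  {"jaw":0,"dp":[0,0,0.015],"turn":[0,0,0]},
  {"jaw":0,"dp":[0,0,0.015],"turn":[0,0,0]},
  {"jaw":0,"dp":[0,0,0.01],"turn":[0,0,0]},
])

```text
clock: 55.95
position: [517.6, 291.3, 112.1]
tcp_rot: [3.141, -0.0, -0.002]
ft_force: [-1.0, -0.3, -1.9]
width: 16.9
grasp_force: 50.0
```

Emit:
move_arm([
  {"jaw":0,"dp":[0,0,0.006],"turn":[0,0,0]},
  {"jaw":0,"dp":[0,0,0.003],"turn":[0,0,0]},
  {"jaw":0,"dp":[0,0,0.001],"turn":[0,0,0]},
  {"jaw":0,"dp":[0,0,0],"turn":[0,0,0]},
  {"jaw":0,"dp":[0,0,0],"turn":[0,0,0]},
])

```text
clock: 56.45
position: [518.2, 291.6, 104.6]
tcp_rot: [-3.141, 0.0, -0.001]
ft_force: [1.1, -0.4, -2.0]
width: 17.1
grasp_force: 50.0
```

Lower to 102, release, retreat up.

Emit:
move_arm([
  {"jaw":0,"dp":[0,0,0.0015],"turn":[0,0,0]},
  {"jaw":0,"dp":[0,0,0.0015],"turn":[0,0,0]},
  {"jaw":0,"dp":[0,0,0],"turn":[0,0,0]},
  {"jaw":0.5,"dp":[0,0,0],"turn":[0,0,0]},
  {"jaw":0.5,"dp":[0,0,0],"turn":[0,0,0]},
])

```text
clock: 56.95
position: [518.0, 291.6, 101.2]
tcp_rot: [-3.142, 0.0, -0.0]
ft_force: [0.0, -0.0, 0.3]
width: 28.6
grasp_force: 0.0
```

Emit:
move_arm([
  {"jaw":0.5,"dp":[0,0,0],"turn":[0,0,0]},
  {"jaw":0.5,"dp":[0,0,0],"turn":[0,0,0]},
  {"jaw":0.5,"dp":[0,0,-0.02],"turn":[0,0,0]},
  {"jaw":0.5,"dp":[0,0,-0.04],"turn":[0,0,0]},
  {"jaw":0.5,"dp":[0,0,-0.04],"turn":[0,0,0]},
])

```text
clock: 57.45
position: [517.6, 291.3, 201.9]
tcp_rot: [3.141, -0.0, -0.002]
ft_force: [1.0, -0.2, 0.3]
width: 46.5
grasp_force: 0.0
```

Emit:
move_arm([
  {"jaw":0.5,"dp":[0,0,-0.03],"turn":[0,0,0]},
  {"jaw":0.5,"dp":[-0.03,0,-0.02],"turn":[0,0,0]},
  {"jaw":0.5,"dp":[0,0,0],"turn":[0,0,0]},
  {"jaw":0.5,"dp":[0,0,0],"turn":[0,0,0]},
  {"jaw":0.5,"dp":[0,0,0],"turn":[0,0,0]},
])

```text
clock: 57.95
position: [488.1, 291.4, 249.9]
tcp_rot: [3.141, -0.0, -0.002]
ft_force: [-0.7, -0.4, 0.3]
width: 46.1
grasp_force: 0.0
```

```bash
python3 rod.py; python3 - <<'E'
from h import *
for n in("scene","top"):
    c=r.read_camera(n); P=cloud(c)
    for t in("die_plate","timer","petri_a","tip_box","pellet0","bead0_center"):
        for m in r.masks_of(c,t)[:1]:
            q=P[m["region"]&(c["depth"]>0)]; print(n,t,round(m["p"],2),np.median(q,0).round(),q.max(0).round())
    q=P.reshape(-1,3); k=q[(np.hypot(q[:,0]-473,q[:,1]+215)<70)&(q[:,2]>14)&(q[:,2]<26)]; print("plate plane",np.linalg.lstsq(np.c_[k[:,:2]-[473,-215],np.ones(len(k))],k[:,2],rcond=None)[0])
    k=q[(np.hypot(q[:,0]-473,q[:,1]+215)<90)&(q[:,2]>92)&(q[:,2]<115)]; print("post",k.mean(0))
E
```

```text
[488.14124053 291.39500818 249.89126967]
rod top 310 [518.15339563 291.2873284  177.35910143] [509.01275898 282.8104843  173.54086931] [525.99446732 299.758134   179.71063013]
130 3 [523.95707762 297.29350485 129.95588852] 294.9318091506507 298.9277720127434 525.7862164904305
140 8 [525.15467464 289.69518033 138.19781208] 284.7915936007852 297.7992605189391 526.587801996063
150 20 [525.01409267 292.13214852 149.05896523] 283.032659648134 299.5909941563192 526.6951983217099
160 19 [524.59963982 291.76627595 160.45007092] 283.34317663727114 300.18712991920364 526.4144497200205
collar/stand 270 [523.43197702 290.09091989 122.61422473] (array([515.92918431, 290.76740049]), np.int64(173))
foot 1356 (array([510.95938541, 291.55552926]), np.int64(228))
scene die_plate 0.69 [ 521. -193.   26.] [ 617. -119.  107.]
scene timer 0.88 [ 284. -306.   18.] [ 517. -273.   23.]
scene petri_a 0.78 [ 653. -281.   18.] [ 688. -254.   24.]
scene tip_box 0.88 [311. 278.  42.] [402. 328.  48.]
scene bead0_center 0.29 [515. 296. 148.] [618. 306. 182.]
plate plane [ 2.49468655e-02 -8.11844133e-03  2.21146373e+01]
post [ 528.29042676 -200.02666232  100.75704268]
top die_plate 0.7 [ 524. -202.   20.] [ 613. -120.  106.]
top timer 0.86 [ 284. -315.   16.] [ 323. -277.   24.]
top petri_a 0.61 [ 652. -289.   16.] [ 688. -258.   23.]
top tip_box 0.84 [322. 236.  39.] [381. 269. 566.]
plate plane [ 1.21925738e-02 -3.50272623e-03  2.00655226e+01]
post [ 526.35240001 -204.54165676  100.85825462]
```

```bash
python3 - <<'E'
from h import *
for n in("scene","top"):
    c=r.read_camera(n); P=cloud(c); m=r.masks_of(c,"die_plate")[0]; k=P[m["region"]&(c["depth"]>0)]; k=k[(k[:,2]>13)&(k[:,2]<28)&(np.hypot(k[:,0]-526,k[:,1]+203)<85)]
    for _ in range(6):
        co=np.linalg.lstsq(np.c_[k[:,:2]-[526,-203],np.ones(len(k))],k[:,2],rcond=None)[0]; k=k[abs((k[:,:2]-[526,-203])@co[:2]+co[2]-k[:,2])<4]
    print(n,co,len(k),k.min(0),k.max(0))
s=r.sense(); print(s["clock"],s["joint_vel"].max())
E
```

```text
scene [ 4.57435602e-03 -1.45443899e-03  2.29071460e+01] 559 [ 443.07730855 -269.13300977   18.87590762] [ 609.0458428  -121.34487143   26.96185156]
top [-2.75661672e-03 -3.66853201e-03  2.02674867e+01] 1292 [ 442.44945591 -283.94392812   16.2616087 ] [ 609.89821112 -124.3802981    24.33533912]
58.9 0.0010176842629506426
```

Plate was nudged aside but stands level on its feet; everything else is in place. Handing in.

```bash
python3 -c "
from rig import r
print(r.sign_off())"
```

```text
the job is handed in; nothing more can be done
None
```

I handed the job in at about 59 s of the 210 s limit: both pellets were pushed through into the bowl, everything was stirred in three full circles, the rod hangs in its stand and the empty plate stands level on its feet. The sign-off returned no verdict. Early on the plate fell about 16 cm onto the bench but landed upright with its pellets still in. At the end it stood about 5 cm from where I had set it down, apparently from the announced nudge.

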